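Change the filter in a bench-top air-filter unit and latch its hatch

TASK

Fit the new filter cartridge: it stands on edge in its carton, so lay it flat on the bench with the orange rib up and let go, then, by its rib, set it flat in the open bay of the air-filter unit. Then shut the grey hatch over it: hook its two tabs under the bay's far edge, press the knob end down flush against the filter's spring and turn the blue wing knob a full quarter turn clockwise, so that its hidden tongue swings behind the frame edge and holds the hatch shut. Leave the tip rack and the gel bottle where they stand.

Things in the scene. Friction and masses are not known exactly. Their poses are not given: they have to be found in the camera images.
- unit: White air-filter unit, fixed: housing 170 mm wide (y), 110 mm high, from x = -100 (front, blue control strip) to +200 mm (fan section, dark slots). Origin on the bench under the bay's centre. Its top is a 5 mm sheet, hollow beneath for 20 mm beyond the bay mouth's near (-x) and far (+x) edges.
- bay_mouth (a point): Centre of the bay's open mouth, level with the housing's top face (z = 0.110 m). x points to the far edge, z up. Mouth 150 mm (x) by 100 mm (y). Below, from 20 mm under the top face down, guides with slanted tops form a pocket 138 x 88 mm, with a sprung seat 36 mm under the top face when unloaded.
- filter_seat (a joint): Sprung seat in the bay, m: 0 = up, grows as it is pressed down, at most 0.009. It yields at 6 N, then 1.2 N per mm. About 0.004 to 0.006 with the filter in and the hatch shut.
- cart_center (a point): Filter cartridge, loose, about 0.18 kg: white frame with paper pleats; this point is the frame's centre. 130 mm along its y, 80 mm along z (up as it stands in the carton), 24 mm along x. x points out of the face with the orange rib, in the carton level and away from the robot, in the bay up. In the bay the 130 mm lie along the bay's x, either way round; seated, this point is 24 mm below the mouth.
- carton: Open cardboard carton, fixed, 42 x 150 x 30 mm high, walls and floor 4 mm, in which the cartridge stands with play on its long edge. Origin under its centre, y along its length. It stays where it is.
- cart_rib (a point): Centre of the cartridge's orange grip rib: 60 mm long (along the cartridge's y), 10 mm thick (along z), standing 18 mm off the face; 21 mm from the frame's centre along x. Its top bears on the shut hatch's underside.
- hatch_center (a point): Grey hatch, loose, 0.30 kg, lies right side up. Plate 5 mm thick, from x = -81 to +74, y = -56 to +56 mm of this point half-way up it, which comes 2.5 mm over the bay mouth's centre when shut. x points to the tab edge (goes to the bay's +x). Below, two skirts 14 mm deep, outer faces at y = -46.5 and +46.5, x = -71 to +60 mm, drop into the mouth and locate it; it lies on them on the bench.
- hatch_tabs (a point): Between the tips of the two tabs, half-way up: 88 mm ahead (x) of the hatch centre, 12 mm below it. Tabs 18 mm wide, centred at y = -30 and +30 mm, 5 mm thick, reach 14 mm beyond the step at the plate's far edge (x = 74 mm). Their tops are 7 mm below the plate's underside, so they pass under the 5 mm sheet with 2 mm to spare.
- knob_grip (a point): Blue wing knob on the hatch: on its axis (57 mm behind the hatch centre, y = 0), half-way up the wing, 24 mm above the plate's underside. Wing 60 mm long (own y), 10 mm thick (own x), 22 mm high, on a boss 32 mm across, 8 mm high. Turns with the knob. A white pointer on top shows where the hidden tongue points.
- wing_knob (a joint): Turn of the knob, rad: 0 = open (wing along the hatch's y, tongue to -y), grows clockwise seen from above, stop at 1.62; at 1.57 the tongue points to -x, behind the near frame edge. Friction of 0.06 N m holds it where it is left. The hatch goes in only with the tongue inside its outline, below about 0.35.
- tongue_tip (a point): Tip of the steel tongue under the hatch, on its top face: 30 mm from the knob's axis, 7 mm below the plate's underside; tongue 14 mm wide, 5 mm thick. Turns with the knob. Unless the knob end is pressed down flush (some 5 to 8 N there, pressing against the filter's spring), it strikes the frame's edge, 18 mm from the axis, or rides up over the sheet.
- hatch: The hatch's body frame: under the hatch centre on the plate's underside, axes as there.
- cartridge: The cartridge's body frame: centre of the long edge it stands on at the start, axes as at its centre.
- tip_rack: Bystander: red pipette-tip rack, loose, 85 x 125 x 52 mm, origin under its centre.
- gel_bottle: Bystander: clear bottle of hand gel with blue label, loose, 60 mm across, 150 mm high, origin under its centre.
Things that resemble listed ones, but are neither listed nor needed, are in the scene too. Leave any green or turquoise look-alike of the hatch alone.

How it is judged:
By the outcome, as a careful person would: the job done as asked, in the order asked, and still so for the second after the job is handed in, with the robot touching nothing.
It also fails if it takes over 69 s, if anything falls off the work surface, if the arm or the gripper's body presses on something with over 40 N, if the wrist force passes 120 N, or if a joint passes its speed limit or range.

ROBOT

A 6-joint arm with a two-finger parallel gripper is mounted at the origin on the work surface. World frame = base frame: x ahead of the robot, y to its left, z up, the work surface at z = 0. Lengths are in mm, angles in rad, forces in N, time in s.
With the tool pointing down it reaches from about 300 to 875 mm from the base axis. Payload 6.4 kg.
Tool frame: the origin (TCP) lies at the very end of the fingers, on their centre line; the grasp point (between the pads) lies 19 mm behind it; z points along the fingers, y is the direction in which the jaws open and shut (so a half turn about z gives the same grasp; the last joint's range is limited). The gripper opens to 85 mm and grips with 20 to 120 N. Pads are 22 mm wide; open, the fingers measure 114 mm over their backs; the gripper's body (76 mm by 85 mm) begins 54 mm behind the grasp point. The pads swing forward as they close: fully open they stand 13 mm farther back than shut.
Start: joints at [0.934, 0.181, 1.607, -0, 1.354, -0.206], TCP at [240.109, 522.483, 231.288] pointing down, gripper open.
Joint ranges: [-2.99, 2.99], [-0.89, 2.07], [0.3, 2.58], [-1.14, 4.28], [0, 2.63], [-3.12, 3.12]. Speed limits (rad/s): [2.57, 2.57, 3.01, 3.14, 3.14, 3.14].

INTERFACE

Orientations are given as a rotation vector (axis times angle).
In Python, from station import ctrl, eyes, finder gives the robot as it stands. The module is installed in compiled form; this text tells all that it offers.
- The arm moves only by the tool arm_command, never from a script. Its argument "deltas" is a list of rows, each an object of numbers: "gripper": the finger opening in mm, from 0 to 85.4; "tx", "ty", "tz": the shift along the tool's x, y, z scaled (see below); "ax", "ay", "az": the turn, a rotation vector about the tool's x, y, z scaled (see below). A call has exactly 5 rows; each row shifts and turns the commanded pose from where the row before left it, along the tool's axes as they then stand; what a row does not reach is not made up. The controller multiplies each number of a shift by 200 mm and each number of a turn by 120 degrees. A row lasts 1/8 s, in which the tool goes at most 62.5 mm and 10.7 degrees, less where a joint would pass 70% of its speed; a pose out of reach is approached as far as the arm can. A call with a number of a shift or a turn outside -1 to 1 is refused whole. A call with a gripper value outside its range is refused whole. The fingers move at their own pace and stop on an object; "force" is the grip in N (left out, the last holds). Time passes only in rows, so rows that do not move let the fingers close, or fill a call up. It gives the time, the measured TCP pose, the force and the opening at its end, in the units of the state.
- ctrl.state(): the state, without advancing time (a new reading comes with each control period).
- eyes.capture(name): name is "side" or "top" or "wrist"; returns a dict with "image" (400x640x3 uint8, blue, green, red), "range_z" (400x640 float32, mm along the optical axis (not along the pixel's ray), 0 where there is no reading), "fx", "fy", "cx", "cy" (pixels), "D" ([k1, k2, p1, p2, k3] as OpenCV has them; the pictures are not rectified), "world_from_camera" (4x4, takes a point from camera to world coordinates). Camera axes: x right, y down, z forward; pixel columns grow to the right and rows downward; lengths in mm; the calibration is good to about 2 mm. A picture is of the moment at which its call begins.
- ctrl.sign_off(): hands the job in, once; it reports no verdict.
Trained networks look in a picture, given as the dict that the camera call returned (one of the last four; its "shot" number tells which), for a name from the list of things; names that differ only in an ending like _2 or _b are one class to them, and where a whole thing is asked for, a point or a joint stands for the part that bears it (a point fixed in the world has none). Each returns a list of dicts, best first, with "p" (0 to 1); they miss things now and then, are a little off and sometimes report something else, mostly with a low value. They report only what shows in the picture. A call takes as long as a camera call. They do not tell look-alikes from the thing itself.
- finder.cut_out(name, picture): "region" (400x640 bool, what is visible of it) and "extent" ([centre column, centre row, width, height] in pixels, round what is visible of it).
- finder.pinpoint(name, picture): "at" ([column, row] in pixels: a listed point, or the origin of a listed thing).
The state is a dict: "t": time; "qpos": joint angles; "dq": joint speeds; "joint_torque": joint torques, N m; "ee_pos": TCP position; "ee_rot": TCP orientation; "force": force on the tool from outside, world axes, zero at the start; "wrist_torque": the same for the moment, N m; "finger_gap": finger opening in mm.
Only numpy, scipy, OpenCV 4.12 (cv2) and the standard library are available. Lean on these libraries where they do the work, as an engineer would, in place of code of your own. Each camera call takes 0.05 s, during which the arm holds its last target. There are 200 camera calls.

## Working session

There is one attempt and no reset: what is moved stays moved. The work goes in short steps, Python scripts to look and compute and a tool call to move; the robot and the scene stay as the last step left them, time stands still between calls to the robot, and variables do not carry over. Pictures are saved under pics/ and viewed, about 8 in all and at most 12, crops included, and the job is handed in when it is done.

Besides the shell and the picture viewer there is one more tool, called after "Emit:" as name(argument=value, ...) on one line, values as JSON. arm_command: Moves the arm, as the interface text tells. Its arguments: {"type":"object","properties":{"deltas":{"type":"array","items":{"type":"object","properties":{"gripper":{"type":"number"},"tx":{"type":"number"},"ty":{"type":"number"},"tz":{"type":"number"},"ax":{"type":"number"},"ay":{"type":"number"},"az":{"type":"number"}}}},"force":{"type":"number"}},"required":["deltas"]}

```bash
mkdir -p pics
cat > h.py <<'E'
import numpy as np, cv2
from station import ctrl, eyes, finder
from scipy.spatial.transform import Rotation as R
def ray(p,uv):
    K=np.array([[p['fx'],0,p['cx']],[0,p['fy'],p['cy']],[0,0,1]])
    q=cv2.undistortPoints(np.array(uv,float).reshape(-1,1,2),K,np.array(p['D'],float)).reshape(-1,2)
    return np.c_[q,np.ones(len(q))]
def at_z(p,uv,z):
    T=np.array(p['world_from_camera']); d=ray(p,uv)@T[:3,:3].T; o=T[:3,3]
    return o+d*((z-o[2])/d[:,2])[:,None]
def cloud(p,mask=None):
    m=p['range_z']>0
    if mask is not None: m&=mask
    v,u=np.nonzero(m); T=np.array(p['world_from_camera'])
    P=ray(p,np.c_[u,v])*p['range_z'][v,u][:,None]
    return P@T[:3,:3].T+T[:3,3], np.c_[u,v]
def pix(p,X):
    T=np.linalg.inv(np.array(p['world_from_camera'])); K=np.array([[p['fx'],0,p['cx']],[0,p['fy'],p['cy']],[0,0,1]])
    return cv2.projectPoints(np.array(X,float).reshape(-1,1,3),cv2.Rodrigues(T[:3,:3])[0],T[:3,3],K,np.array(p['D'],float))[0].reshape(-1,2)
def st():
    s=ctrl.state(); print('t',round(s['t'],2),'pos',np.round(s['ee_pos'],1),'rot',np.round(s['ee_rot'],3),'F',np.round(s['force'],1),'gap',round(s['finger_gap'],1)); return s
E
cat > a.py <<'E'
from h import *
st()
for c in ['top','side']:
    p=eyes.capture(c); cv2.imwrite(f'pics/{c}0.png',p['image']); np.savez(f'{c}0.npz',**{k:v for k,v in p.items()})
    print(c,np.round(p['world_from_camera'],2).tolist(),p['fx'])
    for n in ['unit','bay_mouth','cart_center','carton','cart_rib','hatch_center','hatch_tabs','knob_grip','tip_rack','gel_bottle']:
        print(n,[(np.round(d['at']).tolist(),round(d['p'],2)) for d in finder.pinpoint(n,p)[:4]])
E
python3 a.py
```

```text
t 0.0 pos [239.8 522.  230.4] rot [-6.710e-01 -3.068e+00  3.000e-03] F [-0.2 -0.2 -0. ] gap 85.2
top [[-0.03, -0.98, 0.22, 298.44], [-1.0, 0.02, -0.01, -73.47], [0.01, -0.22, -0.98, 995.82], [0.0, 0.0, 0.0, 1.0]] 369.1147369359316
unit [([294.0, 179.0], 0.61)]
bay_mouth [([284.0, 168.0], 0.56)]
cart_center [([159.0, 178.0], 0.9)]
carton [([169.0, 186.0], 0.85)]
cart_rib [([158.0, 172.0], 0.96), ([168.0, 181.0], 0.25)]
hatch_center [([230.0, 278.0], 0.91), ([398.0, 214.0], 0.85), ([421.0, 299.0], 0.81), ([490.0, 196.0], 0.7)]
hatch_tabs [([484.0, 169.0], 0.75), ([238.0, 314.0], 0.71), ([438.0, 274.0], 0.67), ([400.0, 184.0], 0.65)]
knob_grip [([495.0, 216.0], 0.65), ([402.0, 234.0], 0.59), ([403.0, 315.0], 0.56), ([224.0, 260.0], 0.49)]
tip_rack [([393.0, 130.0], 0.61)]
gel_bottle [([220.0, 130.0], 0.71)]
side [[0.88, -0.34, 0.34, -13.92], [-0.48, -0.62, 0.62, -1050.32], [-0.0, -0.71, -0.71, 1234.71], [0.0, 0.0, 0.0, 1.0]] 482.04431347273004
unit [([328.0, 212.0], 0.6)]
bay_mouth [([324.0, 188.0], 0.94)]
cart_center [([287.0, 148.0], 0.6), ([345.0, 277.0], 0.54), ([326.0, 210.0], 0.35)]
carton [([283.0, 156.0], 0.69)]
cart_rib [([292.0, 146.0], 0.73)]
hatch_center [([281.0, 314.0], 0.97), ([244.0, 206.0], 0.94), ([403.0, 337.0], 0.79), ([343.0, 280.0], 0.56)]
hatch_tabs [([426.0, 323.0], 0.72), ([222.0, 221.0], 0.68), ([369.0, 273.0], 0.6), ([310.0, 324.0], 0.59)]
knob_grip [([266.0, 309.0], 0.56), ([250.0, 194.0], 0.54)]
tip_rack [([412.0, 252.0], 0.62), ([344.0, 280.0], 0.22)]
gel_bottle [([337.0, 164.0], 0.93)]
```

View pics/top0.png

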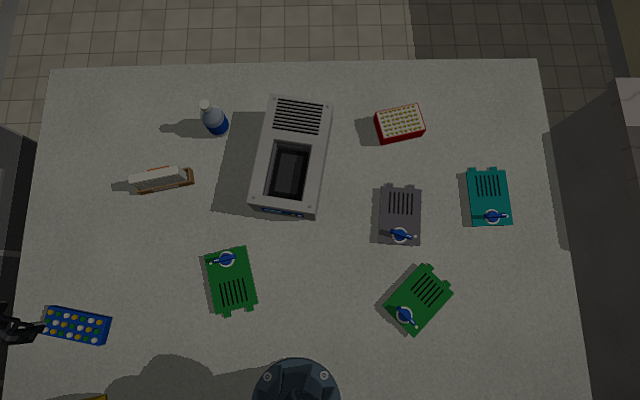

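View pics/side0.png

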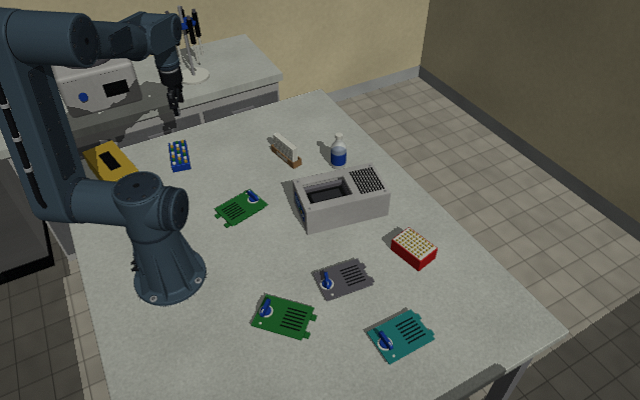

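The grey hatch shows at top (400,214) and side (343,280). The greens at (230,280) and (420,300) and the turquoise at (490,196) are the decoys. The cartridge stands in its carton at (160,178), and the unit's bay mouth is at (288,170).

```bash
cat > b.py <<'E'
from h import *
def L(c): return dict(np.load(f'{c}0.npz',allow_pickle=True))
cl={c:cloud(L(c)) for c in ['top','side']}
def rect(name,ctr,rad,z0,z1):
    for c in cl:
        P=cl[c][0]; m=(np.hypot(*(P[:,:2]-ctr).T)<rad)&(P[:,2]>z0)&(P[:,2]<z1); Q=P[m]
        if len(Q)<10: print(name,c,len(Q)); continue
        r=cv2.minAreaRect(Q[:,:2].astype(np.float32)); print(name,c,len(Q),'ctr',np.round(r[0],1),'size',np.round(r[1],1),'ang',round(r[2],1),'zmed',np.round(np.median(Q[:,2]),1), 'mean',np.round(Q.mean(0),1))
t=L('top')
uv=np.array([[159,174],[398,214],[290,160],[393,130],[220,130]]);zz=[84,15,110,52,80]
for (a,z) in zip(uv,zz): print(a,np.round(at_z(t,[a],z),1))
c0=at_z(t,[uv[0]],84)[0,:2]; h0=at_z(t,[uv[1]],15)[0,:2]; u0=at_z(t,[uv[2]],110)[0,:2]
rect('cart',c0,110,65,95); rect('carton',c0,110,10,32); rect('hatchplate',h0,115,11,24); rect('knob',h0,115,30,60); rect('unit',u0,220,100,118)
rect('rack',at_z(t,[uv[3]],52)[0,:2],90,40,60);rect('bottle',at_z(t,[uv[4]],80)[0,:2],60,40,160)
m=(cv2.resize(t['image'][180:250,360:530],None,fx=4,fy=4,interpolation=3))
m2=cv2.resize(t['image'][150:210,110:210],None,fx=4,fy=4,interpolation=3)
o=np.zeros((600,700,3),np.uint8); o[:280,:680]=m; o[300:540,:400]=m2; cv2.imwrite('pics/crop0.png',o)
E
python3 b.py
```

```text
[159 174] [[576.2 342.5  84. ]]
[398 214] [[ 469.1 -281.    15. ]]
[290 160] [[596.9   1.9 110. ]]
[393 130] [[ 696.5 -275.7   52. ]]
[220 130] [[695.3 190.3  80. ]]
cart top 593 ctr [576.7 358.3] size [ 26.4 130.8] ang 9.9 zmed 84.4 mean [575.2 356.5  82.4]
cart side 205 ctr [574.7 356.2] size [ 32.1 138. ] ang 10.9 zmed 80.3 mean [573.4 350.8  79.1]
carton top 379 ctr [577.1 355.7] size [ 44.  151.6] ang 11.1 zmed 25.2 mean [567.8 342.2  23.7]
carton side 183 ctr [566.3 342.9] size [ 49.5 183.5] ang 24.8 zmed 23.4 mean [569.  333.5  22.7]
hatchplate top 2180 ctr [ 471.3 -285. ] size [113.7 165.8] ang 84.0 zmed 19.8 mean [ 468.6 -283.6   19.8]
hatchplate side 1375 ctr [ 467.8 -285.7] size [117.6 163.7] ang 85.0 zmed 18.4 mean [ 466.5 -289.6   18.3]
knob top 119 ctr [ 411.7 -277.1] size [56.3 24.4] ang 86.9 zmed 48.5 mean [ 411.8 -277.    45.8]
knob side 64 ctr [ 411.6 -282.1] size [57.5 23.9] ang 55.9 zmed 46.8 mean [ 409.5 -284.5   45.3]
unit top 5267 ctr [ 6.23e+02 -1.00e-01] size [168.2 301.3] ang 79.4 zmed 110.9 mean [634.3  -3.1 110.9]
unit side 2268 ctr [631.8  48.7] size [285.8 303. ] ang 79.0 zmed 109.0 mean [633.2 -11.2 108.8]
rack top 1260 ctr [ 725.1 -296.5] size [ 86.2 125.7] ang 12.2 zmed 53.5 mean [ 719.4 -292.7   53.3]
rack side 780 ctr [ 722.  -297.7] size [ 89.5 124.9] ang 12.9 zmed 52.4 mean [ 717.3 -299.9   52.2]
bottle top 631 ctr [727.3 208.5] size [44.  59.7] ang 34.6 zmed 101.2 mean [723.3 206.  101. ]
bottle side 339 ctr [728.1 203.1] size [45.3 55.8] ang 33.2 zmed 92.8 mean [726.6 198.6  92.3]
```

View pics/crop0.png

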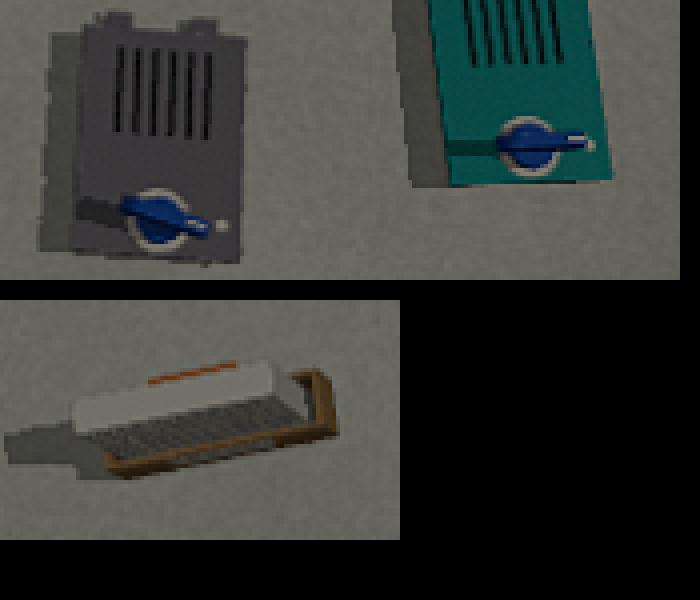

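Top crop: the grey plate, with tabs up and away from the robot and the pointer lower right, is the hatch. Its neighbour is turquoise. The cartridge's orange rib is on the far side, as described. Next I'll write a move planner.

```bash
cat >> h.py <<'E'
def tool(az,tilt=0,taz=None):
    """tool down with jaw axis (tool y) at azimuth az deg, then tilted by tilt deg about horizontal axis at azimuth taz"""
    a=np.radians(az); y=np.array([np.cos(a),np.sin(a),0]); z=np.array([0,0,-1.]); r=R.from_matrix(np.c_[np.cross(y,z),y,z])
    if tilt: t=np.radians(taz); r=R.from_rotvec(np.radians(tilt)*np.array([np.cos(t),np.sin(t),0]))*r
    return r
def rows(pts,cur=None,dec=3):
    """pts: list of (pos,Rot,n rows); prints tool-frame deltas in move units"""
    s=ctrl.state(); p,r=(np.array(s['ee_pos']),R.from_rotvec(s['ee_rot'])) if cur is None else cur
    out=[]
    for q,g,n in pts:
        q=np.array(q,float); w0=(g*r.inv()).as_rotvec(); p0,r0=p,r
        for i in range(1,n+1):
            tp=p0+(q-p0)*i/n; tr=R.from_rotvec(w0*i/n)*r0
            d=np.round(r.inv().apply(tp-p)/200,dec); a=np.round((r.inv()*tr).as_rotvec()/np.radians(120),dec)
            out.append(dict(zip(['tx','ty','tz','ax','ay','az'],(d+0).tolist()+(a+0).tolist())))
            p=p+r.apply(d*200); r=r*R.from_rotvec(a*np.radians(120))
    import json
    for i,o in enumerate(out): print(i%5,json.dumps({k:v for k,v in o.items() if v}))
    return p,r
E
cat > c.py <<'E'
from h import *
g=tool(10.3)
rows([((577,357,150),g,10),((577,357,56),g,3)])
E
python3 c.py
```

```text
0 {"tx": -0.188, "ty": -0.005, "tz": 0.041, "az": 0.046}
1 {"tx": -0.187, "ty": 0.013, "tz": 0.04, "az": 0.046}
2 {"tx": -0.185, "ty": 0.032, "tz": 0.041, "az": 0.046}
3 {"tx": -0.181, "ty": 0.048, "tz": 0.041, "az": 0.045}
4 {"tx": -0.176, "ty": 0.066, "tz": 0.04, "az": 0.046}
0 {"tx": -0.169, "ty": 0.082, "tz": 0.041, "az": 0.046}
1 {"tx": -0.16, "ty": 0.098, "tz": 0.04, "az": 0.046}
2 {"tx": -0.149, "ty": 0.113, "tz": 0.041, "az": 0.046}
3 {"tx": -0.138, "ty": 0.127, "tz": 0.041, "az": 0.046}
4 {"tx": -0.126, "ty": 0.14, "tz": 0.04, "az": 0.045}
0 {"tz": 0.157}
1 {"tz": 0.157}
2 {"tz": 0.156}
```

Emit:
arm_command(deltas=[{"tx": -0.188, "ty": -0.005, "tz": 0.041, "az": 0.046}, {"tx": -0.187, "ty": 0.013, "tz": 0.04, "az": 0.046}, {"tx": -0.185, "ty": 0.032, "tz": 0.041, "az": 0.046}, {"tx": -0.181, "ty": 0.048, "tz": 0.041, "az": 0.045}, {"tx": -0.176, "ty": 0.066, "tz": 0.04, "az": 0.046}], force=45)

```text
invalid input
```

Emit:
arm_command(deltas=[{"tx": -0.169, "ty": 0.082, "tz": 0.041, "az": 0.046}, {"tx": -0.16, "ty": 0.098, "tz": 0.04, "az": 0.046}, {"tx": -0.149, "ty": 0.113, "tz": 0.041, "az": 0.046}, {"tx": -0.138, "ty": 0.127, "tz": 0.041, "az": 0.046}, {"tx": -0.126, "ty": 0.14, "tz": 0.04, "az": 0.045}])

```text
invalid input
```

```bash
cat > d.py <<'E'
from h import *
s=st(); p=eyes.capture('wrist'); st()
P,_=cloud(p); m=(P[:,2]>76)&(P[:,2]<92)&(np.hypot(P[:,0]-577,P[:,1]-357)<90)
r=cv2.minAreaRect(P[m][:,:2].astype(np.float32)); print(m.sum(),r,np.median(P[m],0))
print(ctrl.state()['qpos'])
E
python3 d.py
```

```text
t 1.1 pos [240.1 522.5 231.3] rot [-0.671 -3.069  0.   ] F [0.5 0.5 0.2] gap 85.3
t 1.15 pos [240.1 522.5 231.3] rot [-0.671 -3.069 -0.   ] F [ 1.   1.  -0.1] gap 85.3
0 ((0.0, 0.0), (0.0, 0.0), 0.0) [nan nan nan]
[ 9.33706036e-01  1.80791958e-01  1.60697966e+00  2.06633813e-05
  1.35378862e+00 -2.06301452e-01]
  return _methods._mean(a, axis=axis, dtype=dtype,
  ret = um.true_divide(
```

Probably all keys are required in every row, so I'll include them.

Emit:
arm_command(deltas=[{"gripper": 85, "tx": -0.188, "ty": -0.005, "tz": 0.041, "ax": 0, "ay": 0, "az": 0.046}, {"gripper": 85, "tx": -0.187, "ty": 0.013, "tz": 0.04, "ax": 0, "ay": 0, "az": 0.046}, {"gripper": 85, "tx": -0.185, "ty": 0.032, "tz": 0.041, "ax": 0, "ay": 0, "az": 0.046}, {"gripper": 85, "tx": -0.181, "ty": 0.048, "tz": 0.041, "ax": 0, "ay": 0, "az": 0.045}, {"gripper": 85, "tx": -0.176, "ty": 0.066, "tz": 0.04, "ax": 0, "ay": 0, "az": 0.046}], force=45)

```text
t: 1.78
ee_pos: [409.6, 439.1, 190.5]
ee_rot: [1.386, 2.82, 0.0]
force: [0.2, -0.2, 0.4]
finger_gap: 84.9
```

Emit:
arm_command(deltas=[{"gripper": 85, "tx": -0.169, "ty": 0.082, "tz": 0.041, "ax": 0, "ay": 0, "az": 0.046}, {"gripper": 85, "tx": -0.16, "ty": 0.098, "tz": 0.04, "ax": 0, "ay": 0, "az": 0.046}, {"gripper": 85, "tx": -0.149, "ty": 0.113, "tz": 0.041, "ax": 0, "ay": 0, "az": 0.046}, {"gripper": 85, "tx": -0.138, "ty": 0.127, "tz": 0.041, "ax": 0, "ay": 0, "az": 0.046}, {"gripper": 85, "tx": -0.126, "ty": 0.14, "tz": 0.04, "ax": 0, "ay": 0, "az": 0.045}])

```text
t: 2.4
ee_pos: [578.1, 356.3, 149.7]
ee_rot: [-2.016, -2.41, -0.0]
force: [0.7, 1.4, 0.7]
finger_gap: 84.5
```

```bash
python3 d.py
```

```text
t 2.4 pos [578.1 356.3 149.7] rot [-2.016 -2.41  -0.   ] F [0.7 1.4 0.7] gap 84.5
t 2.45 pos [581.7 353.2 148.5] rot [ 2.023  2.401 -0.   ] F [-0.9 -3.1 -0.5] gap 85.1
5378 ((576.055419921875, 358.6936340332031), (24.267908096313477, 130.06434631347656), 10.946989059448242) [575.24173122 366.61559483  83.98906624]
[ 0.3726044   0.48404973  1.38694953 -0.00213714  1.26975405  0.20250228]
```

Emit:
arm_command(deltas=[{"gripper": 60, "tx": 0.006, "ty": -0.006, "tz": 0, "ax": 0, "ay": 0, "az": -0.005}, {"gripper": 60, "tx": 0, "ty": 0, "tz": 0.15, "ax": 0, "ay": 0, "az": 0}, {"gripper": 60, "tx": 0, "ty": 0, "tz": 0.17, "ax": 0, "ay": 0, "az": 0}, {"gripper": 60, "tx": 0, "ty": 0, "tz": 0.15, "ax": 0, "ay": 0, "az": 0}, {"gripper": 60, "tx": 0, "ty": 0, "tz": 0, "ax": 0, "ay": 0, "az": 0}])

```text
t: 3.08
ee_pos: [572.4, 357.9, 53.4]
ee_rot: [-1.995, -2.423, 0.008]
force: [-0.5, -0.1, -0.5]
finger_gap: 59.8
```

Emit:
arm_command(deltas=[{"gripper": 0, "tx": 0, "ty": 0, "tz": 0, "ax": 0, "ay": 0, "az": 0}, {"gripper": 0, "tx": 0, "ty": 0, "tz": 0, "ax": 0, "ay": 0, "az": 0}, {"gripper": 0, "tx": 0, "ty": 0, "tz": 0, "ax": 0, "ay": 0, "az": 0}, {"gripper": 0, "tx": 0, "ty": 0, "tz": 0, "ax": 0, "ay": 0, "az": 0}, {"gripper": 0, "tx": 0, "ty": 0, "tz": 0, "ax": 0, "ay": 0, "az": 0}])

```text
t: 3.7
ee_pos: [576.9, 358.7, 58.5]
ee_rot: [1.998, 2.423, 0.005]
force: [-1.1, 0.5, 6.6]
finger_gap: 23.4
```

```bash
cat > e.py <<'E'
from h import *
st()
# place: azimuth 33, tool z tilted outward: elevation e=28 -> tilt 62 about horizontal tangential axis (left, az+90): down->out is rotation by -62 about left
az=33; e=28; u=np.array([np.cos(np.radians(az)),np.sin(np.radians(az)),0]); ev=np.radians(e)
g=tool(az,-62,az+90); print(g.as_matrix()[:,2])
# along-distance of TCP from the cartridge bottom edge: set from grasp (TCP z above carton floor 4)
L=ctrl.state()['ee_pos'][2]-4; print('L',L)
edge=u*585   # bottom edge (far) on the bench
def tcp(e_,lift): ee=np.radians(e_); return edge-u*(L*np.cos(ee)-12*np.sin(ee))+np.array([0,0,L*np.sin(ee)+12*np.cos(ee)+lift])
print(tcp(28,5))
up=np.array([577,357,56+110.])
c=rows([(up,tool(10.9),3),(tcp(60,60),tool(az,-30,az+90),4),(tcp(28,30),g,6),(tcp(28,4),g,1)])
E
python3 e.py
```

```text
t 3.7 pos [576.9 358.7  58.5] rot [1.998 2.423 0.005] F [-1.1  0.5  6.6] gap 23.4
[ 0.74050216  0.48088772 -0.46947156]
L 54.453214430916965
[455.02434317 295.49626355  41.15960679]
0 {"tx": -0.003, "tz": -0.179, "ax": 0.001}
1 {"tx": -0.002, "tz": -0.179}
2 {"tx": -0.003, "tz": -0.18, "ax": 0.001, "az": 0.001}
3 {"tx": -0.035, "ty": -0.135, "tz": 0.066, "ax": -0.062, "ay": 0.012, "az": -0.045}
4 {"tx": -0.023, "ty": -0.144, "tz": 0.048, "ax": -0.062, "ay": 0.012, "az": -0.045}
0 {"tx": -0.01, "ty": -0.151, "tz": 0.027, "ax": -0.061, "ay": 0.012, "az": -0.045}
1 {"tx": 0.004, "ty": -0.154, "tz": 0.008, "ax": -0.062, "ay": 0.012, "az": -0.045}
2 {"ty": -0.038, "tz": 0.023, "ax": -0.044}
3 {"ty": -0.04, "tz": 0.02, "ax": -0.045}
4 {"ty": -0.042, "tz": 0.016, "ax": -0.044}
0 {"ty": -0.043, "tz": 0.012, "ax": -0.045}
1 {"ty": -0.044, "tz": 0.008, "ax": -0.044}
2 {"ty": -0.044, "tz": 0.003, "ax": -0.045}
3 {"ty": -0.115, "tz": 0.061}
```

Emit:
arm_command(deltas=[{"gripper": 0, "tx": -0.003, "ty": 0, "tz": -0.179, "ax": 0, "ay": 0, "az": 0}, {"gripper": 0, "tx": -0.002, "ty": 0, "tz": -0.179, "ax": 0, "ay": 0, "az": 0}, {"gripper": 0, "tx": -0.003, "ty": 0, "tz": -0.18, "ax": 0, "ay": 0, "az": 0}, {"gripper": 0, "tx": -0.035, "ty": -0.135, "tz": 0.066, "ax": -0.062, "ay": 0.012, "az": -0.045}, {"gripper": 0, "tx": -0.023, "ty": -0.144, "tz": 0.048, "ax": -0.062, "ay": 0.012, "az": -0.045}])

```text
t: 4.32
ee_pos: [526.2, 332.6, 138.3]
ee_rot: [1.672, 2.479, 0.357]
force: [-0.7, 0.2, -2.1]
finger_gap: 23.5
```

Emit:
arm_command(deltas=[{"gripper": 0, "tx": -0.01, "ty": -0.151, "tz": 0.027, "ax": -0.061, "ay": 0.012, "az": -0.045}, {"gripper": 0, "tx": 0.004, "ty": -0.154, "tz": 0.008, "ax": -0.062, "ay": 0.012, "az": -0.045}, {"gripper": 0, "tx": 0, "ty": -0.038, "tz": 0.023, "ax": -0.044, "ay": 0, "az": 0}, {"gripper": 0, "tx": 0, "ty": -0.04, "tz": 0.02, "ax": -0.045, "ay": 0, "az": 0}, {"gripper": 0, "tx": 0, "ty": -0.042, "tz": 0.016, "ax": -0.044, "ay": 0, "az": 0}])

```text
t: 4.95
ee_pos: [467.9, 313.9, 96.5]
ee_rot: [1.279, 2.363, 0.894]
force: [0.3, 1.4, -1.9]
finger_gap: 23.3
```

Emit:
arm_command(deltas=[{"gripper": 0, "tx": 0, "ty": -0.043, "tz": 0.012, "ax": -0.045, "ay": 0, "az": 0}, {"gripper": 0, "tx": 0, "ty": -0.044, "tz": 0.008, "ax": -0.044, "ay": 0, "az": 0}, {"gripper": 0, "tx": 0, "ty": -0.044, "tz": 0.003, "ax": -0.045, "ay": 0, "az": 0}, {"gripper": 0, "tx": 0, "ty": 0, "tz": 0, "ax": 0, "ay": 0, "az": 0}, {"gripper": 0, "tx": 0, "ty": 0, "tz": 0, "ax": 0, "ay": 0, "az": 0}])

```text
t: 5.58
ee_pos: [455.0, 321.2, 84.0]
ee_rot: [1.226, 2.303, 1.06]
force: [0.2, 0.6, -1.1]
finger_gap: 23.2
```

```bash
cat > f.py <<'E'
from h import *
s=st(); print(np.round(s['qpos'],2), np.round(R.from_rotvec(s['ee_rot']).as_matrix(),3).tolist())
p=eyes.capture('side'); cv2.imwrite('pics/place.png',cv2.resize(p['image'][40:240,130:400],None,fx=2.5,fy=2.5))
E
python3 f.py
```

```text
t 5.58 pos [455.  321.2  84. ] rot [1.226 2.303 1.06 ] F [ 0.2  0.6 -1.1] gap 23.2
[ 0.2   0.09  2.37  1.82  0.35 -2.08] [[-0.578, 0.573, 0.581], [0.814, 0.355, 0.46], [0.057, 0.739, -0.672]]
```

View pics/place.png

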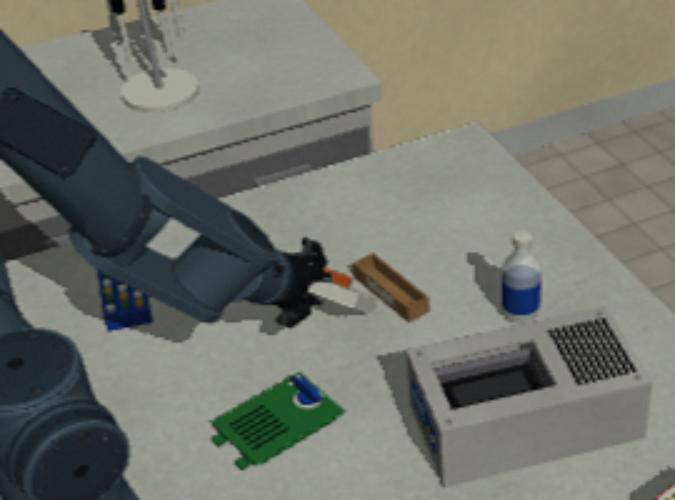

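The side view shows the cartridge held with the rib up, at (340,285) in the crop and tilted about 42°. The wrist is near a singularity at this pose, so I'll place it from here: lower, open, and ease it down on the lower finger.

Emit:
arm_command(deltas=[{"gripper": 0, "tx": -0.003, "ty": -0.04, "tz": 0.036, "ax": 0, "ay": 0, "az": 0}, {"gripper": 0, "tx": -0.003, "ty": -0.04, "tz": 0.036, "ax": 0, "ay": 0, "az": 0}, {"gripper": 0, "tx": -0.004, "ty": -0.046, "tz": 0.042, "ax": 0, "ay": 0, "az": 0}, {"gripper": 0, "tx": 0, "ty": 0, "tz": 0, "ax": 0, "ay": 0, "az": 0}, {"gripper": 0, "tx": 0, "ty": 0, "tz": 0, "ax": 0, "ay": 0, "az": 0}])

```text
t: 6.25
ee_pos: [455.0, 321.4, 50.2]
ee_rot: [1.225, 2.302, 1.061]
force: [-0.2, 0.2, -2.6]
finger_gap: 23.5
```

```bash
python3 f.py
```

```text
t 6.25 pos [455.  321.4  50.2] rot [1.225 2.302 1.061] F [-0.2  0.2 -2.6] gap 23.5
[ 0.2   0.21  2.36  2.08  0.4  -2.37] [[-0.579, 0.572, 0.581], [0.814, 0.355, 0.461], [0.057, 0.74, -0.671]]
```

Emit:
arm_command(deltas=[{"gripper": 45, "tx": 0, "ty": 0, "tz": 0, "ax": 0, "ay": 0, "az": 0}, {"gripper": 45, "tx": 0, "ty": 0, "tz": 0, "ax": 0, "ay": 0, "az": 0}, {"gripper": 45, "tx": -0.002, "ty": -0.025, "tz": 0.023, "ax": 0, "ay": 0, "az": 0}, {"gripper": 45, "tx": -0.002, "ty": -0.025, "tz": 0.023, "ax": 0, "ay": 0, "az": 0}, {"gripper": 45, "tx": -0.002, "ty": -0.02, "tz": 0.02, "ax": 0, "ay": 0, "az": 0}])

```text
t: 6.92
ee_pos: [458.3, 322.8, 33.8]
ee_rot: [1.22, 2.296, 1.07]
force: [-2.5, -2.4, 6.7]
finger_gap: 45.3
```

Emit:
arm_command(deltas=[{"gripper": 45, "tx": -0.003, "ty": -0.04, "tz": -0.045, "ax": 0, "ay": 0, "az": 0}, {"gripper": 45, "tx": -0.003, "ty": -0.042, "tz": -0.046, "ax": 0, "ay": 0, "az": 0}, {"gripper": 45, "tx": -0.003, "ty": -0.042, "tz": -0.046, "ax": 0, "ay": 0, "az": 0}, {"gripper": 45, "tx": -0.003, "ty": -0.042, "tz": -0.046, "ax": 0, "ay": 0, "az": 0}, {"gripper": 45, "tx": -0.003, "ty": -0.042, "tz": -0.046, "ax": 0, "ay": 0, "az": 0}])

```text
t: 7.55
ee_pos: [405.4, 282.4, 30.1]
ee_rot: [1.226, 2.302, 1.06]
force: [-0.3, -0.2, -0.9]
finger_gap: 44.7
```

```bash
cat > g.py <<'E'
from h import *
s=st(); print(np.round(s['qpos'],2))
for c in ['side','top']:
    p=eyes.capture(c); P,_=cloud(p)
    m=(P[:,2]>8)&(P[:,2]<30)&(np.hypot(P[:,0]-475,P[:,1]-335)<75)
    if m.sum()>20: print(c,m.sum(),cv2.minAreaRect(P[m][:,:2].astype(np.float32)),np.percentile(P[m][:,2],[5,50,95]))
    m=(P[:,2]>32)&(P[:,2]<50)&(np.hypot(P[:,0]-475,P[:,1]-335)<60)
    if m.sum()>20: print(' rib',m.sum(),cv2.minAreaRect(P[m][:,:2].astype(np.float32)),np.percentile(P[m][:,2],[5,50,95]))
    if c=='side': cv2.imwrite('pics/place2.png',cv2.resize(p['image'][80:240,160:400],None,fx=3,fy=3))
E
python3 g.py
```

```text
t 7.55 pos [405.4 282.4  30.1] rot [1.226 2.302 1.06 ] F [-0.3 -0.2 -0.9] gap 44.7
[ 0.08  0.19  2.5   2.13  0.51 -2.54]
side 286 ((460.6784973144531, 316.9674072265625), (103.10028076171875, 129.94528198242188), 62.53111267089844) [13.83870475 22.4182009  27.56597874]
 rib 47 ((448.82440185546875, 311.5693054199219), (21.099620819091797, 59.64680099487305), 29.287399291992188) [33.43927687 38.04550988 44.29681351]
top 1131 ((450.92425537109375, 322.85479736328125), (89.76683044433594, 138.60873413085938), 27.367935180664062) [21.61802575 25.01395718 27.72790506]
 rib 115 ((448.8465881347656, 317.16949462890625), (12.099084854125977, 58.39164352416992), 38.752685546875) [34.17185236 41.83912106 45.42103785]
```

View pics/place2.png

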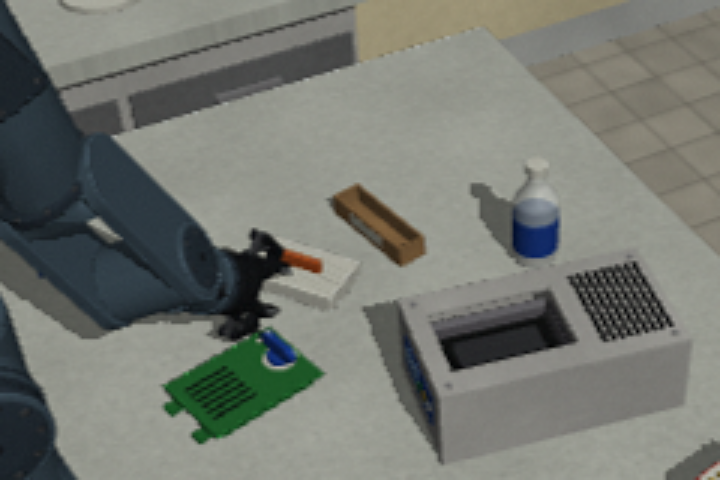

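The cartridge lies flat with the rib up (crop (300,262)) and is released. Now I'll back out, turn the tool down and go over the rib.

```bash
cat > i.py <<'E'
from h import *
s=ctrl.state(); r0=R.from_rotvec(s['ee_rot'])
rows([((390,270,80),r0,2),((400,280,150),r0,2),((430,305,150),tool(38.7,-20,128.7),5),((449,317,145),tool(38.7),6)])
E
python3 i.py
```

```text
0 {"tx": 0.004, "ty": 0.061, "tz": -0.12}
1 {"tx": 0.004, "ty": 0.061, "tz": -0.12}
2 {"tx": 0.016, "ty": 0.153, "tz": -0.092}
3 {"tx": 0.016, "ty": 0.152, "tz": -0.091}
4 {"tx": 0.003, "ty": 0.026, "tz": 0.029, "ax": 0.046, "ay": -0.001, "az": -0.008}
0 {"tx": 0.003, "ty": 0.029, "tz": 0.026, "ax": 0.047, "ay": -0.002, "az": -0.008}
1 {"tx": 0.002, "ty": 0.031, "tz": 0.023, "ax": 0.046, "ay": -0.001, "az": -0.007}
2 {"tx": 0.002, "ty": 0.033, "tz": 0.02, "ax": 0.046, "ay": -0.002, "az": -0.008}
3 {"tx": 0.001, "ty": 0.036, "tz": 0.017, "ax": 0.046, "ay": -0.001, "az": -0.008}
4 {"tx": -0.002, "ty": 0.016, "tz": 0.01, "ax": 0.028}
0 {"tx": -0.002, "ty": 0.017, "tz": 0.01, "ax": 0.028}
1 {"tx": -0.002, "ty": 0.017, "tz": 0.008, "ax": 0.028}
2 {"tx": -0.002, "ty": 0.017, "tz": 0.007, "ax": 0.027}
3 {"tx": -0.002, "ty": 0.018, "tz": 0.007, "ax": 0.028}
4 {"tx": -0.003, "ty": 0.018, "tz": 0.005, "ax": 0.028}
```

Emit:
arm_command(deltas=[{"gripper": 45, "tx": 0.004, "ty": 0.061, "tz": -0.12, "ax": 0, "ay": 0, "az": 0}, {"gripper": 45, "tx": 0.004, "ty": 0.061, "tz": -0.12, "ax": 0, "ay": 0, "az": 0}, {"gripper": 45, "tx": 0.016, "ty": 0.153, "tz": -0.092, "ax": 0, "ay": 0, "az": 0}, {"gripper": 45, "tx": 0.016, "ty": 0.152, "tz": -0.091, "ax": 0, "ay": 0, "az": 0}, {"gripper": 45, "tx": 0.003, "ty": 0.026, "tz": 0.029, "ax": 0.046, "ay": -0.001, "az": -0.008}])

```text
t: 8.28
ee_pos: [405.0, 285.3, 139.5]
ee_rot: [1.233, 2.376, 0.973]
force: [-1.2, -0.6, -1.1]
finger_gap: 45.1
```

Emit:
arm_command(deltas=[{"gripper": 45, "tx": 0.003, "ty": 0.029, "tz": 0.026, "ax": 0.047, "ay": -0.002, "az": -0.008}, {"gripper": 45, "tx": 0.002, "ty": 0.031, "tz": 0.023, "ax": 0.046, "ay": -0.001, "az": -0.007}, {"gripper": 45, "tx": 0.002, "ty": 0.033, "tz": 0.02, "ax": 0.046, "ay": -0.002, "az": -0.008}, {"gripper": 45, "tx": 0.001, "ty": 0.036, "tz": 0.017, "ax": 0.046, "ay": -0.001, "az": -0.008}, {"gripper": 45, "tx": -0.002, "ty": 0.016, "tz": 0.01, "ax": 0.028, "ay": 0, "az": 0}])

```text
t: 8.9
ee_pos: [431.8, 308.2, 137.6]
ee_rot: [1.285, 2.696, 0.423]
force: [0.9, 0.2, -0.3]
finger_gap: 45.1
```

Emit:
arm_command(deltas=[{"gripper": 45, "tx": -0.002, "ty": 0.017, "tz": 0.01, "ax": 0.028, "ay": 0, "az": 0}, {"gripper": 45, "tx": -0.002, "ty": 0.017, "tz": 0.008, "ax": 0.028, "ay": 0, "az": 0}, {"gripper": 45, "tx": -0.002, "ty": 0.017, "tz": 0.007, "ax": 0.027, "ay": 0, "az": 0}, {"gripper": 45, "tx": -0.002, "ty": 0.018, "tz": 0.007, "ax": 0.028, "ay": 0, "az": 0}, {"gripper": 45, "tx": -0.003, "ty": 0.018, "tz": 0.005, "ax": 0.028, "ay": 0, "az": 0}])

```text
t: 9.52
ee_pos: [446.7, 317.7, 133.0]
ee_rot: [-1.351, -2.836, -0.028]
force: [-0.6, 0.1, 0.1]
finger_gap: 45.0
```

```bash
cat > j.py <<'E'
from h import *
s=st(); print(np.round(s['qpos'],2))
p=eyes.capture('wrist'); P,_=cloud(p)
for a,b in [(18,30),(36,50)]:
    m=(P[:,2]>a)&(P[:,2]<b)&(np.hypot(P[:,0]-450,P[:,1]-320)<85)
    if m.sum()>20: print(m.sum(),cv2.minAreaRect(P[m][:,:2].astype(np.float32)),np.percentile(P[m][:,2],[5,50,95]))
E
python3 j.py
```

```text
t 9.53 pos [446.7 317.7 133. ] rot [-1.351 -2.836 -0.028] F [-0.6  0.1  0.1] gap 45.0
[ 0.39  0.22  1.77  0.01  1.14 -0.29]
11730 ((447.5801696777344, 317.4560546875), (80.155517578125, 129.9971923828125), 36.71011734008789) [22.98254429 24.20165666 25.43497308]
833 ((447.1656188964844, 317.8084411621094), (9.999795913696289, 59.175628662109375), 36.691280364990234) [40.67340379 41.95116466 43.0579078 ]
```

```bash
cat > k.py <<'E'
from h import *
c=rows([((447.3,317.7,60),tool(36.7),2),((447.3,317.7,27.5),tool(36.7),2)]); print(c[0])
E
python3 k.py
```

```text
0 {"tx": -0.001, "ty": -0.005, "tz": 0.183, "ax": 0.004, "ay": -0.002, "az": 0.01}
1 {"tx": -0.001, "ty": -0.003, "tz": 0.183, "ax": 0.003, "ay": -0.002, "az": 0.009}
2 {"tz": 0.081}
3 {"tz": 0.081}
[447.2476557  317.65530096  27.58222063]
```

Emit:
arm_command(deltas=[{"gripper": 45, "tx": -0.001, "ty": -0.005, "tz": 0.183, "ax": 0.004, "ay": -0.002, "az": 0.01}, {"gripper": 45, "tx": -0.001, "ty": -0.003, "tz": 0.183, "ax": 0.003, "ay": -0.002, "az": 0.009}, {"gripper": 45, "tx": 0, "ty": 0, "tz": 0.081, "ax": 0, "ay": 0, "az": 0}, {"gripper": 45, "tx": 0, "ty": 0, "tz": 0.081, "ax": 0, "ay": 0, "az": 0}, {"gripper": 45, "tx": 0, "ty": 0, "tz": 0, "ax": 0, "ay": 0, "az": 0}])

```text
t: 10.2
ee_pos: [445.8, 317.1, 26.8]
ee_rot: [1.407, 2.808, 0.003]
force: [0.5, -0.2, 0.3]
finger_gap: 44.9
```

Emit:
arm_command(deltas=[{"gripper": 0, "tx": 0, "ty": 0, "tz": 0, "ax": 0, "ay": 0, "az": 0}, {"gripper": 0, "tx": 0, "ty": 0, "tz": 0, "ax": 0, "ay": 0, "az": 0}, {"gripper": 0, "tx": 0, "ty": 0, "tz": 0, "ax": 0, "ay": 0, "az": 0}, {"gripper": 0, "tx": 0, "ty": 0, "tz": 0, "ax": 0, "ay": 0, "az": 0}, {"gripper": 0, "tx": 0, "ty": 0, "tz": 0, "ax": 0, "ay": 0, "az": 0}])

```text
t: 10.82
ee_pos: [447.2, 317.9, 28.7]
ee_rot: [1.406, 2.806, 0.007]
force: [-1.0, -0.8, 4.4]
finger_gap: 8.9
```

```bash
cat > k.py <<'E'
from h import *
s=st(); r0=R.from_rotvec(s['ee_rot']); p=np.array(s['ee_pos'])
c=rows([(p+[0,0,160],r0,4),((520,110,230),tool(79.4),6),((560,20,230),tool(79.4),5)]); print(c[0])
E
python3 k.py
```

```text
t 10.82 pos [447.2 317.9  28.7] rot [1.406 2.806 0.007] F [-1.  -0.8  4.4] gap 8.9
0 {"ty": 0.001, "tz": -0.2}
1 {"ty": 0.001, "tz": -0.2}
2 {"ty": 0.001, "tz": -0.2}
3 {"tx": -0.001, "ty": 0.001, "tz": -0.2}
4 {"tx": -0.175, "ty": -0.055, "tz": -0.035, "az": -0.059}
0 {"tx": -0.167, "ty": -0.076, "tz": -0.034, "ax": 0.001, "az": -0.059}
1 {"tx": -0.156, "ty": -0.096, "tz": -0.034, "ay": 0.001, "az": -0.06}
2 {"tx": -0.143, "ty": -0.115, "tz": -0.035, "ax": 0.001, "az": -0.059}
3 {"tx": -0.128, "ty": -0.132, "tz": -0.035, "az": -0.059}
4 {"tx": -0.11, "ty": -0.146, "tz": -0.034, "az": -0.059}
0 {"tx": -0.056, "ty": -0.081}
1 {"tx": -0.056, "ty": -0.081}
2 {"tx": -0.056, "ty": -0.081}
3 {"tx": -0.056, "ty": -0.081}
4 {"tx": -0.056, "ty": -0.082}
[560.00638674  19.90534829 229.99534459]
```

Emit:
arm_command(deltas=[{"gripper": 0, "tx": 0, "ty": 0, "tz": -0.2, "ax": 0, "ay": 0, "az": 0}, {"gripper": 0, "tx": 0, "ty": 0, "tz": -0.2, "ax": 0, "ay": 0, "az": 0}, {"gripper": 0, "tx": 0, "ty": 0, "tz": -0.2, "ax": 0, "ay": 0, "az": 0}, {"gripper": 0, "tx": 0, "ty": 0, "tz": -0.2, "ax": 0, "ay": 0, "az": 0}, {"gripper": 0, "tx": -0.175, "ty": -0.055, "tz": -0.035, "ax": 0, "ay": 0, "az": -0.059}])

```text
t: 11.45
ee_pos: [459.0, 284.2, 198.0]
ee_rot: [1.22, 2.888, 0.011]
force: [1.3, -1.1, -1.8]
finger_gap: 8.9
```

Emit:
arm_command(deltas=[{"gripper": 0, "tx": -0.167, "ty": -0.076, "tz": -0.034, "ax": 0, "ay": 0, "az": -0.059}, {"gripper": 0, "tx": -0.156, "ty": -0.096, "tz": -0.034, "ax": 0, "ay": 0, "az": -0.06}, {"gripper": 0, "tx": -0.143, "ty": -0.115, "tz": -0.035, "ax": 0, "ay": 0, "az": -0.059}, {"gripper": 0, "tx": -0.128, "ty": -0.132, "tz": -0.035, "ax": 0, "ay": 0, "az": -0.059}, {"gripper": 0, "tx": -0.11, "ty": -0.146, "tz": -0.034, "ax": 0, "ay": 0, "az": -0.059}])

```text
t: 12.08
ee_pos: [518.4, 108.3, 228.6]
ee_rot: [0.284, 3.127, 0.003]
force: [-0.4, 0.9, -1.9]
finger_gap: 8.6
```

Emit:
arm_command(deltas=[{"gripper": 0, "tx": -0.056, "ty": -0.081, "tz": 0, "ax": 0, "ay": 0, "az": 0}, {"gripper": 0, "tx": -0.056, "ty": -0.081, "tz": 0, "ax": 0, "ay": 0, "az": 0}, {"gripper": 0, "tx": -0.056, "ty": -0.081, "tz": 0, "ax": 0, "ay": 0, "az": 0}, {"gripper": 0, "tx": -0.056, "ty": -0.081, "tz": 0, "ax": 0, "ay": 0, "az": 0}, {"gripper": 0, "tx": -0.056, "ty": -0.082, "tz": 0, "ax": 0, "ay": 0, "az": 0}])

```text
t: 12.7
ee_pos: [559.0, 18.4, 228.4]
ee_rot: [0.291, 3.126, 0.003]
force: [-0.5, -0.4, -1.4]
finger_gap: 8.5
```

```bash
cat > l.py <<'E'
from h import *
s=st(); print(np.round(s['qpos'],2))
p=eyes.capture('wrist'); st(); P,_=cloud(p); np.savez('w1.npz',**p); cv2.imwrite('pics/w1.png',p['image'])
print(np.round(np.array(p['world_from_camera']),2).tolist())
m=(P[:,2]>100)&(P[:,2]<120); print('top face',m.sum(),np.median(P[m][:,2]),P[m].min(0),P[m].max(0))
m=(P[:,2]>175)&(P[:,2]<215); print('cart',m.sum(),cv2.minAreaRect(P[m][:,:2].astype(np.float32)),np.percentile(P[m][:,2],[5,50,95]))
E
python3 l.py
```

```text
t 12.7 pos [559.   18.4 228.4] rot [2.910e-01 3.126e+00 3.000e-03] F [-0.5 -0.4 -1.4] gap 8.5
[-0.18  0.15  1.65  0.    1.34 -1.57]
t 12.75 pos [560.   16.  228.5] rot [2.930e-01 3.125e+00 1.000e-03] F [ 1.7 -3.3 -1.9] gap 8.8
[[0.18, 0.95, 0.27, 491.2], [0.98, -0.18, -0.05, 30.38], [0.0, 0.27, -0.96, 370.99], [0.0, 0.0, 0.0, 1.0]]
top face 11613 110.00547849653378 [458.61534106 -87.60362144 100.01620719] [751.37207878 237.12372143 119.99746026]
cart 142 ((495.4275207519531, 29.846233367919922), (76.77510833740234, 0.10103654861450195), 79.37287139892578) [206.19997147 207.38790107 208.60027546]
```

View pics/w1.png

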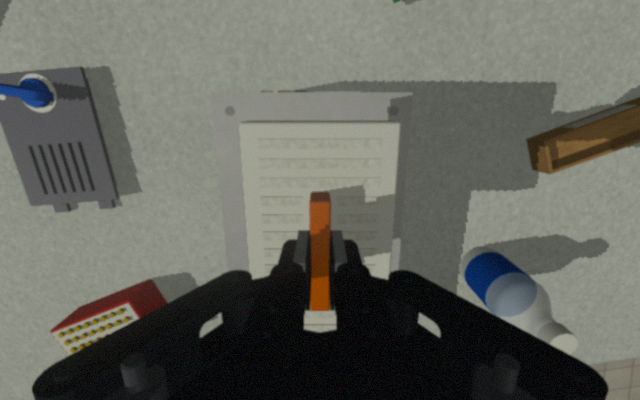

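Wrist view: the cartridge is held level with its rib at (320,250). The unit's top face shows at its left, right and front edges, with corner screws at (230,110) and (393,110). I'll fit the unit's edges.

```bash
cat > m.py <<'E'
from h import *
def fit(P,yaw0=-10.6,c0=(573.9,9.1)):
    P=P[(abs(P[:,2]-110)<4)]
    for it in range(3):
        a=np.radians(yaw0); U=np.array([[np.cos(a),np.sin(a)],[-np.sin(a),np.cos(a)]])
        Q=(P[:,:2]-c0)@U.T; Q=Q[(abs(Q[:,1])<100)&(Q[:,0]>-115)&(Q[:,0]<215)]
        E={-1:[],1:[]}
        for x in np.arange(-95,195,4):
            b=Q[abs(Q[:,0]-x)<2]
            if len(b)<10: continue
            for sg in (-1,1):
                e=(sg*b[:,1]).max()*sg
                if abs(abs(e)-85)<7: E[sg].append((x,e))
        sl=[];of=[]
        for sg in E:
            if len(E[sg])>5:
                A=np.array(E[sg]); k=np.polyfit(A[:,0],A[:,1],1); 
                res=A[:,1]-np.polyval(k,A[:,0]); A=A[abs(res)<2]; k=np.polyfit(A[:,0],A[:,1],1); sl.append(k[0]); of.append((sg,round(k[1],2),len(A)))
        fr=[ (b[:,0]).min() for y in np.arange(-80,80,4) for b in [Q[abs(Q[:,1]-y)<2]] if len(b)>10 and abs(b[:,0].min()+100)<8]
        fa=[ (b[:,0]).max() for y in np.arange(-80,80,4) for b in [Q[abs(Q[:,1]-y)<2]] if len(b)>10 and abs(b[:,0].max()-200)<8]
        print('yaw',round(yaw0,2),'slopes',np.round(np.degrees(sl),2),'edges',of,'front',np.median(fr) if fr else None,len(fr),'far',np.median(fa) if fa else None,len(fa))
        dy=np.mean([o[1]-85*o[0] for o in of]); dx=np.median(fr)+100 if len(fr)>5 else 0
        if len(fa)>5 and len(fr)>5: dx=(dx+np.median(fa)-200)/2
        c0=np.array(c0)+U.T@[dx,dy]; yaw0+=np.degrees(np.mean(sl))
    print('bay centre',np.round(c0,2),'yaw',round(yaw0,2))
if __name__=='__main__':
    for f in ['w1','top0']:
        print(f); fit(cloud(dict(np.load(f+'.npz',allow_pickle=True)))[0])
    P,_=cloud(dict(np.load('w1.npz',allow_pickle=True)))
    m=(P[:,2]>181)&(P[:,2]<240)&(np.hypot(P[:,0]-560,P[:,1]-17)<80)
    for a,b in [(200,212),(215,240)]:
        q=P[m&(P[:,2]>a)&(P[:,2]<b)]; print(a,len(q),cv2.minAreaRect(q[:,:2].astype(np.float32)) if len(q) else 0,np.percentile(q[:,2],[5,50,95]) if len(q) else 0)
E
python3 m.py
```

```text
w1
yaw -10.6 slopes [ 0.1  -0.14] edges [(-1, np.float64(-85.95), 41), (1, np.float64(83.77), 41)] front -101.29185673662778 40 far None 0
yaw -10.62 slopes [ 0.1  -0.05] edges [(-1, np.float64(-84.86), 42), (1, np.float64(84.93), 41)] front -100.00481400888576 40 far None 0
yaw -10.6 slopes [ 0.07 -0.07] edges [(-1, np.float64(-84.89), 42), (1, np.float64(84.89), 41)] front -99.99619592217019 40 far None 0
bay centre [572.44   8.3 ] yaw -10.6
top0
yaw -10.6 slopes [0.16 0.04] edges [(-1, np.float64(-83.16), 72), (1, np.float64(82.66), 71)] front -99.96264520208132 40 far 197.8579189113154 40
yaw -10.5 slopes [ 0.02 -0.1 ] edges [(-1, np.float64(-82.86), 71), (1, np.float64(83.05), 73)] front -98.91055865890615 40 far 198.94875646673182 40
yaw -10.54 slopes [ 0.06 -0.06] edges [(-1, np.float64(-82.95), 71), (1, np.float64(82.95), 73)] front -98.92891667301697 40 far 198.9125184387516 40
bay centre [572.85   9.14] yaw -10.54
200 142 ((495.4275207519531, 29.846233367919922), (76.77510833740234, 0.10103654861450195), 79.37287139892578) [206.19997147 207.38790107 208.60027546]
215 20194 ((555.9982299804688, 18.344467163085938), (80.25135803222656, 123.25038146972656), 79.40400695800781) [222.74378239 223.89590433 225.16165005]
```

```bash
cat > k.py <<'E'
from h import *
g=tool(79.4)
c=rows([((572.5,8.4,185),g,2),((572.5,8.4,140),g,2)])
E
python3 k.py
```

```text
0 {"tx": -0.034, "ty": -0.013, "tz": 0.109, "ay": 0.001}
1 {"tx": -0.034, "ty": -0.013, "tz": 0.109, "ay": 0.001, "az": -0.001}
2 {"tz": 0.112}
3 {"tz": 0.113}
```

Emit:
arm_command(deltas=[{"gripper": 0, "tx": -0.034, "ty": -0.013, "tz": 0.109, "ax": 0, "ay": 0.001, "az": 0}, {"gripper": 0, "tx": -0.034, "ty": -0.013, "tz": 0.109, "ax": 0, "ay": 0.001, "az": -0.001}, {"gripper": 0, "tx": 0, "ty": 0, "tz": 0.112, "ax": 0, "ay": 0, "az": 0}, {"gripper": 0, "tx": 0, "ty": 0, "tz": 0.113, "ax": 0, "ay": 0, "az": 0}, {"gripper": 0, "tx": 0, "ty": 0, "tz": 0, "ax": 0, "ay": 0, "az": 0}])

```text
t: 13.38
ee_pos: [569.1, 12.2, 137.2]
ee_rot: [-0.287, -3.121, -0.005]
force: [-1.1, -0.9, -1.7]
finger_gap: 8.3
```

```bash
cat > k2.py <<'E'
from h import *
g=tool(79.4); eyes.capture('side'); st()
c=rows([((572.5,8.4,104),g,3)])
E
python3 k2.py
```

```text
t 13.43 pos [570.3  12.  138.9] rot [-0.287 -3.124 -0.004] F [ 0.8  0.5 -2.1] gap 8.6
0 {"tx": -0.005, "ty": -0.005, "tz": 0.058, "ay": -0.001}
1 {"tx": -0.005, "ty": -0.006, "tz": 0.058, "ax": 0.001, "az": 0.001}
2 {"tx": -0.005, "ty": -0.005, "tz": 0.058, "ay": -0.001}
```

Emit:
arm_command(deltas=[{"gripper": 0, "tx": -0.01, "ty": -0.012, "tz": 0, "ax": 0, "ay": 0, "az": 0}, {"gripper": 0, "tx": -0.005, "ty": -0.003, "tz": 0.058, "ax": 0, "ay": 0, "az": 0}, {"gripper": 0, "tx": 0, "ty": 0, "tz": 0.058, "ax": 0, "ay": 0, "az": 0}, {"gripper": 0, "tx": 0, "ty": 0, "tz": 0.058, "ax": 0, "ay": 0, "az": 0}, {"gripper": 0, "tx": 0, "ty": 0, "tz": 0, "ax": 0, "ay": 0, "az": 0}])

```text
t: 14.05
ee_pos: [572.6, 8.6, 103.9]
ee_rot: [-0.287, -3.125, -0.004]
force: [-0.9, -0.4, -1.7]
finger_gap: 8.2
```

Emit:
arm_command(deltas=[{"gripper": 30, "tx": 0, "ty": 0, "tz": 0, "ax": 0, "ay": 0, "az": 0}, {"gripper": 30, "tx": 0, "ty": 0, "tz": 0, "ax": 0, "ay": 0, "az": 0}, {"gripper": 30, "tx": 0, "ty": 0, "tz": 0, "ax": 0, "ay": 0, "az": 0}, {"gripper": 30, "tx": 0, "ty": 0, "tz": -0.15, "ax": 0, "ay": 0, "az": 0}, {"gripper": 30, "tx": 0, "ty": 0, "tz": -0.25, "ax": 0, "ay": 0, "az": 0}])

```text
t: 14.68
ee_pos: [571.9, 8.5, 184.3]
ee_rot: [-0.287, -3.122, -0.004]
force: [0.8, -0.1, -0.7]
finger_gap: 30.1
```

```bash
cat > n.py <<'E'
from h import *
from m import fit
st(); p=eyes.capture('wrist'); st(); P,_=cloud(p); np.savez('w2.npz',**p); cv2.imwrite('pics/w2.png',p['image'])
fit(P,c0=(572.5,8.4))
for a,b in [(90,105),(106.5,125)]:
    Q=P[(P[:,2]>a)&(P[:,2]<b)]; al=np.radians(-10.6); U=np.array([[np.cos(al),np.sin(al)],[-np.sin(al),np.cos(al)]]); q=(Q[:,:2]-[572.5,8.4])@U.T
    k=(abs(q[:,0])<70)&(abs(q[:,1])<44)
    if a>100: k=(abs(q[:,0])<40)&(abs(q[:,1])<15)
    if k.sum()>10: print(a,k.sum(),cv2.minAreaRect(q[k].astype(np.float32)),np.percentile(Q[k][:,2],[5,50,95]), q[k].min(0),q[k].max(0))
E
python3 n.py
```

```text
t 14.68 pos [571.9   8.5 184.3] rot [-0.287 -3.122 -0.004] F [ 0.8 -0.1 -0.7] gap 30.1
t 14.72 pos [576.6   7.8 193.4] rot [2.870e-01 3.121e+00 2.000e-03] F [ 3.4 -0.2  6.5] gap 30.0
yaw -10.6 slopes [ 0.2  -0.16] edges [(-1, np.float64(-84.97), 40), (1, np.float64(84.98), 40)] front -100.37553580100774 40 far None 0
yaw -10.58 slopes [ 0.19 -0.18] edges [(-1, np.float64(-84.99), 40), (1, np.float64(84.99), 40)] front -100.00019884059493 40 far None 0
yaw -10.58 slopes [ 0.18 -0.18] edges [(-1, np.float64(-84.99), 40), (1, np.float64(84.99), 40)] front -100.00003003150545 40 far None 0
bay centre [572.13   8.47] yaw -10.58
90 12421 ((0.580810546875, -0.2905006408691406), (129.50965881347656, 80.40970611572266), 0.08158376067876816) [97.05548981 98.21886351 99.40370581] [-64.2277267  -40.53925495] [65.3463575  39.86957052]
106.5 1026 ((0.10325241088867188, -0.4034271240234375), (59.68477249145508, 9.928486824035645), 0.30330708622932434) [114.48813949 115.90358341 117.02234858] [-29.75246369  -5.36979399] [29.94386162  4.6577827 ]
```

View pics/w2.png

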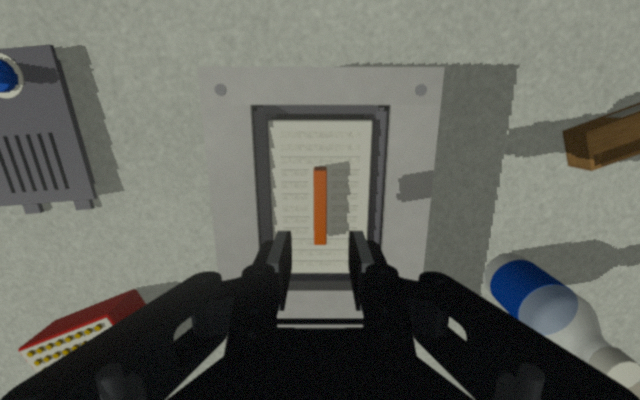

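The filter is seated flat: face at z 98, centred within 0.6 mm, rib at (320,205) along the bay. Now the hatch.

```bash
cat > k.py <<'E'
from h import *
c=rows([((572,8,200),tool(70),1),((412,-277,160),tool(-20),12)])
E
python3 k.py
```

```text
0 {"tx": 0.023, "ty": -0.003, "tz": -0.033, "ax": 0.001, "ay": 0.003, "az": 0.079}
1 {"tx": 0.022, "ty": -0.134, "tz": 0.017, "az": 0.063}
2 {"tx": 0.004, "ty": -0.137, "tz": 0.016, "az": 0.062}
3 {"tx": -0.013, "ty": -0.135, "tz": 0.017, "az": 0.063}
4 {"tx": -0.031, "ty": -0.133, "tz": 0.016, "az": 0.062}
0 {"tx": -0.048, "ty": -0.127, "tz": 0.017, "az": 0.063}
1 {"tx": -0.065, "ty": -0.12, "tz": 0.016, "az": 0.062}
2 {"tx": -0.079, "ty": -0.111, "tz": 0.017, "az": 0.063}
3 {"tx": -0.093, "ty": -0.099, "tz": 0.017, "az": 0.062}
4 {"tx": -0.106, "ty": -0.086, "tz": 0.016, "az": 0.063}
0 {"tx": -0.115, "ty": -0.072, "tz": 0.017, "az": 0.062}
1 {"tx": -0.125, "ty": -0.056, "tz": 0.016, "az": 0.063}
2 {"tx": -0.13, "ty": -0.039, "tz": 0.017, "az": 0.062}
```

Emit:
arm_command(deltas=[{"gripper": 45, "tx": 0.003, "ty": -0.003, "tz": -0.033, "ax": 0, "ay": 0.003, "az": 0.079}, {"gripper": 45, "tx": 0.022, "ty": -0.134, "tz": 0.017, "ax": 0, "ay": 0, "az": 0.063}, {"gripper": 45, "tx": 0.004, "ty": -0.137, "tz": 0.016, "ax": 0, "ay": 0, "az": 0.062}, {"gripper": 45, "tx": -0.013, "ty": -0.135, "tz": 0.017, "ax": 0, "ay": 0, "az": 0.063}, {"gripper": 45, "tx": -0.031, "ty": -0.133, "tz": 0.016, "ax": 0, "ay": 0, "az": 0.062}])

```text
t: 15.35
ee_pos: [518.9, -88.0, 178.8]
ee_rot: [-1.33, -2.838, -0.001]
force: [-0.1, -0.6, -0.4]
finger_gap: 45.0
```

Emit:
arm_command(deltas=[{"gripper": 45, "tx": -0.048, "ty": -0.127, "tz": 0.017, "ax": 0, "ay": 0, "az": 0.063}, {"gripper": 45, "tx": -0.065, "ty": -0.12, "tz": 0.016, "ax": 0, "ay": 0, "az": 0.062}, {"gripper": 45, "tx": -0.079, "ty": -0.111, "tz": 0.017, "ax": 0, "ay": 0, "az": 0.063}, {"gripper": 45, "tx": -0.093, "ty": -0.099, "tz": 0.017, "ax": 0, "ay": 0, "az": 0.062}, {"gripper": 45, "tx": -0.106, "ty": -0.086, "tz": 0.016, "ax": 0, "ay": 0, "az": 0.063}])

```text
t: 15.98
ee_pos: [452.2, -206.8, 162.3]
ee_rot: [-2.173, -2.259, 0.003]
force: [-0.0, -0.7, -0.4]
finger_gap: 45.2
```

Emit:
arm_command(deltas=[{"gripper": 45, "tx": -0.115, "ty": -0.072, "tz": 0.017, "ax": 0, "ay": 0, "az": 0.062}, {"gripper": 45, "tx": -0.125, "ty": -0.056, "tz": 0.016, "ax": 0, "ay": 0, "az": 0.063}, {"gripper": 45, "tx": -0.13, "ty": -0.039, "tz": 0.017, "ax": 0, "ay": 0, "az": 0.062}, {"gripper": 45, "tx": 0, "ty": 0, "tz": 0, "ax": 0, "ay": 0, "az": 0}, {"gripper": 45, "tx": 0, "ty": 0, "tz": 0, "ax": 0, "ay": 0, "az": 0}])

```text
t: 16.6
ee_pos: [412.7, -276.8, 152.2]
ee_rot: [-2.566, -1.8, 0.005]
force: [0.1, -0.6, 0.3]
finger_gap: 45.1
```

```bash
cat > q.py <<'E'
from h import *
s=st(); print(np.round(s['qpos'],2)); p=eyes.capture('wrist'); st(); P,uv=cloud(p); np.savez('w3.npz',**p); cv2.imwrite('pics/w3.png',p['image'])
m=(P[:,2]>12)&(P[:,2]<23)&(np.hypot(P[:,0]-469,P[:,1]+284)<125); r=cv2.minAreaRect(P[m][:,:2].astype(np.float32)); print('plate',m.sum(),r,np.median(P[m][:,2]),cv2.boxPoints(r).tolist())
m=(P[:,2]>38)&(P[:,2]<56)&(np.hypot(P[:,0]-412,P[:,1]+277)<50); r=cv2.minAreaRect(P[m][:,:2].astype(np.float32)); print('wing',m.sum(),r,np.percentile(P[m][:,2],[5,50,95]))
E
python3 q.py
```

```text
t 16.6 pos [ 412.7 -276.8  152.2] rot [-2.566 -1.8    0.005] F [ 0.1 -0.6  0.3] gap 45.1
[-0.83  0.1   1.87 -0.    1.18 -0.48]
t 16.65 pos [ 412.8 -276.6  152.2] rot [-2.565 -1.8    0.005] F [0.2 0.7 0.4] gap 44.8
plate 17328 ((464.8365478515625, -285.08447265625), (112.19654846191406, 155.47447204589844), 83.96182250976562) 19.067554699931804 [[381.62957763671875, -332.6942443847656], [536.241455078125, -349.0487976074219], [548.0435180664062, -237.47470092773438], [393.431640625, -221.12014770507812]]
wing 751 ((411.8492431640625, -278.7635803222656), (58.736473083496094, 9.842755317687988), 69.821044921875) [43.40668773 48.68098319 50.07381318]
```

View pics/w3.png

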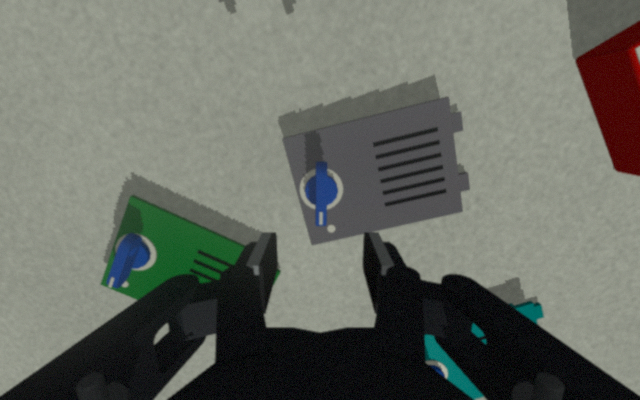

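The wrist view confirms the grey hatch: wing at (321,195), pointer lower end (320,220), tabs at (460,120) and (465,180). The green one at (190,250) and the turquoise one at (470,340) stay put. Hatch yaw is −6.0°, knob at 0.25 rad.

```bash
cat > k.py <<'E'
from h import *
c=rows([((411.7,-279.1,70),tool(-20.2),3),((411.7,-279.1,31),tool(-20.2),2)])
E
python3 k.py
```

```text
0 {"tx": -0.005, "ty": 0.001, "tz": 0.137, "ax": -0.001, "az": 0.001}
1 {"tx": -0.005, "tz": 0.137, "ax": -0.002, "az": 0.001}
2 {"tx": -0.004, "tz": 0.137, "ax": -0.001, "ay": -0.001, "az": 0.001}
3 {"tz": 0.097}
4 {"tz": 0.098}
```

Emit:
arm_command(deltas=[{"gripper": 45, "tx": -0.005, "ty": 0.001, "tz": 0.137, "ax": -0.001, "ay": 0, "az": 0.001}, {"gripper": 45, "tx": -0.005, "ty": 0, "tz": 0.137, "ax": -0.002, "ay": 0, "az": 0.001}, {"gripper": 45, "tx": -0.004, "ty": 0, "tz": 0.137, "ax": -0.001, "ay": 0, "az": 0.001}, {"gripper": 45, "tx": 0, "ty": 0, "tz": 0.097, "ax": 0, "ay": 0, "az": 0}, {"gripper": 45, "tx": 0, "ty": 0, "tz": 0.098, "ax": 0, "ay": 0, "az": 0}], force=80)

```text
t: 17.27
ee_pos: [411.9, -278.7, 30.3]
ee_rot: [-2.576, -1.797, -0.002]
force: [-0.1, -0.0, -0.6]
finger_gap: 45.1
```

Emit:
arm_command(deltas=[{"gripper": 45, "tx": 0, "ty": 0, "tz": 0, "ax": 0, "ay": 0, "az": 0}, {"gripper": 0, "tx": 0, "ty": 0, "tz": 0, "ax": 0, "ay": 0, "az": 0}, {"gripper": 0, "tx": 0, "ty": 0, "tz": 0, "ax": 0, "ay": 0, "az": 0}, {"gripper": 0, "tx": 0, "ty": 0, "tz": 0, "ax": 0, "ay": 0, "az": 0}, {"gripper": 0, "tx": 0, "ty": 0, "tz": 0, "ax": 0, "ay": 0, "az": 0}])

```text
t: 17.9
ee_pos: [411.9, -280.0, 32.1]
ee_rot: [2.578, 1.794, 0.002]
force: [-1.2, 1.3, 5.4]
finger_gap: 8.1
```

```bash
cat > k.py <<'E'
from h import *
s=st(); r0=R.from_rotvec(s['ee_rot']); p=np.array(s['ee_pos'])
# hatch frame relative to tool: knob axis at TCP xy
by=-10.6; hy=-6.04; k=hy-(-20.2)  # jaw az = hatch yaw - k
u=np.array([np.cos(np.radians(by)),np.sin(np.radians(by)),0]); c0=np.array([572.3,8.4,0])
pre=c0+u*(-57-60)+[0,0,250]
rows([(p+[0,0,120],r0,4),((425,-140,220),tool(by-k),6),(pre,tool(by-k),6)])
E
python3 k.py
```

```text
t 17.9 pos [ 411.9 -280.    32.1] rot [2.578e+00 1.794e+00 2.000e-03] F [-1.2  1.3  5.4] gap 8.1
0 {"tz": -0.15}
1 {"tz": -0.15}
2 {"ty": 0.001, "tz": -0.15}
3 {"tz": -0.15}
4 {"tx": 0.113, "ty": -0.03, "tz": -0.057, "az": 0.006}
0 {"tx": 0.113, "ty": -0.032, "tz": -0.056, "az": 0.006}
1 {"tx": 0.113, "ty": -0.033, "tz": -0.057, "az": 0.006}
2 {"tx": 0.112, "ty": -0.035, "tz": -0.056, "az": 0.007}
3 {"tx": 0.111, "ty": -0.036, "tz": -0.057, "ax": 0.001, "az": 0.006}
4 {"tx": 0.111, "ty": -0.037, "tz": -0.056, "az": 0.006}
0 {"tx": 0.14, "ty": -0.035, "tz": -0.025}
1 {"tx": 0.14, "ty": -0.035, "tz": -0.025}
2 {"tx": 0.14, "ty": -0.035, "tz": -0.025}
3 {"tx": 0.14, "ty": -0.035, "tz": -0.025}
4 {"tx": 0.139, "ty": -0.035, "tz": -0.025}
0 {"tx": 0.14, "ty": -0.035, "tz": -0.024}
```

Emit:
arm_command(deltas=[{"gripper": 0, "tx": 0, "ty": 0, "tz": -0.08, "ax": 0, "ay": 0, "az": 0}, {"gripper": 0, "tx": 0, "ty": 0, "tz": -0.15, "ax": 0, "ay": 0, "az": 0}, {"gripper": 0, "tx": 0, "ty": 0, "tz": -0.15, "ax": 0, "ay": 0, "az": 0}, {"gripper": 0, "tx": 0, "ty": 0, "tz": -0.15, "ax": 0, "ay": 0, "az": 0}, {"gripper": 0, "tx": 0.05, "ty": -0.015, "tz": -0.1, "ax": 0, "ay": 0, "az": 0.003}])

```text
t: 18.52
ee_pos: [412.1, -270.0, 159.3]
ee_rot: [2.584, 1.784, 0.002]
force: [-0.0, 0.4, -3.0]
finger_gap: 8.0
```

Emit:
arm_command(deltas=[{"gripper": 0, "tx": 0.113, "ty": -0.03, "tz": -0.06, "ax": 0, "ay": 0, "az": 0.006}, {"gripper": 0, "tx": 0.113, "ty": -0.033, "tz": -0.057, "ax": 0, "ay": 0, "az": 0.006}, {"gripper": 0, "tx": 0.112, "ty": -0.035, "tz": -0.056, "ax": 0, "ay": 0, "az": 0.007}, {"gripper": 0, "tx": 0.111, "ty": -0.036, "tz": -0.057, "ax": 0, "ay": 0, "az": 0.006}, {"gripper": 0, "tx": 0.115, "ty": -0.037, "tz": -0.056, "ax": 0, "ay": 0, "az": 0.006}])

```text
t: 19.15
ee_pos: [422.4, -151.0, 215.2]
ee_rot: [-2.641, -1.7, -0.001]
force: [-0.2, -0.8, -3.4]
finger_gap: 7.8
```

Emit:
arm_command(deltas=[{"gripper": 0, "tx": 0.14, "ty": -0.035, "tz": -0.025, "ax": 0, "ay": 0, "az": 0.003}, {"gripper": 0, "tx": 0.14, "ty": -0.035, "tz": -0.025, "ax": 0, "ay": 0, "az": 0}, {"gripper": 0, "tx": 0.14, "ty": -0.035, "tz": -0.025, "ax": 0, "ay": 0, "az": 0}, {"gripper": 0, "tx": 0.14, "ty": -0.035, "tz": -0.025, "ax": 0, "ay": 0, "az": 0}, {"gripper": 0, "tx": 0.12, "ty": -0.035, "tz": -0.025, "ax": 0, "ay": 0, "az": 0}])

```text
t: 19.77
ee_pos: [447.5, -12.6, 240.2]
ee_rot: [-2.646, -1.693, -0.002]
force: [0.4, -0.6, -3.0]
finger_gap: 7.9
```

```bash
cat > v.py <<'E'
from h import *
import sys
s=st(); print(np.round(s['qpos'],2)); p=eyes.capture('wrist'); s=st(); P,uv=cloud(p); np.savez('w4.npz',**p); cv2.imwrite('pics/%s.png'%sys.argv[1],p['image'])
# plate points in the tool frame
r=R.from_rotvec(s['ee_rot']); Q=r.inv().apply(P-np.array(s['ee_pos']))
m=(Q[:,2]>3)&(Q[:,2]<45)&(abs(Q[:,0])<90)&(Q[:,1]>-60)&(Q[:,1]<190)&(P[:,2]>130)
q=Q[m]; print(m.sum())
# robust plane in tool frame
from numpy.linalg import svd
k=np.ones(len(q),bool)
for _ in range(6):
    c=q[k].mean(0); n=svd(q[k]-c,full_matrices=False)[2][2]; n*=-np.sign(n[2]); d=(q-c)@n; k=abs(d)<max(2,np.std(d[k])*1.5)
print('plane z at tcp',round(c[2]+((0-c[:2])@n[:2])/-n[2],2),'normal',np.round(n,3),'n',k.sum(),'rms',round(np.std(d[k]),2))
rr=cv2.minAreaRect(q[k][:,:2].astype(np.float32)); print('rect tool xy',rr,np.round(cv2.boxPoints(rr),1).tolist())
E
python3 v.py w4
```

```text
t 19.77 pos [447.5 -12.6 240.2] rot [-2.646e+00 -1.693e+00 -2.000e-03] F [ 0.4 -0.6 -3. ] gap 7.9
[-0.3  -0.12  1.9   0.    1.36  0.14]
t 19.82 pos [447.9 -10.4 240.8] rot [-2.644 -1.694 -0.005] F [-0.5  2.5 -2.4] gap 7.7
43985
plane z at tcp 13.71 normal [ 0.005  0.009 -1.   ] n 42721 rms 0.64
rect tool xy ((10.689197540283203, 52.59529495239258), (156.1942138671875, 112.73712921142578), 76.26908111572266) [[-62.599998474121094, -9.899999618530273], [46.900001525878906, -36.599998474121094], [84.0, 115.0999984741211], [-25.5, 141.8000030517578]]
```

View pics/w4.png

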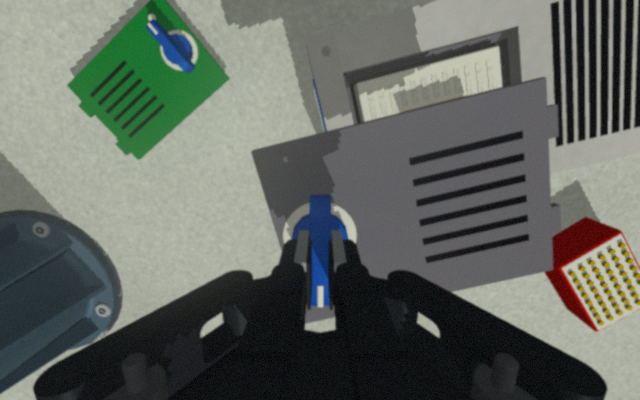

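The hatch is held level: plate top 13.7 mm below the TCP, yaw relative to the jaws 13.7°. The open bay with the filter is at (430,90), and the tabs at (550,120) and (555,215) point to the far side. Next I'll plan the hooking path.

```bash
cat > hp.py <<'E'
from h import *
by=-10.6; C=np.array([572.2,8.4]); ph=np.radians(76.27)
hx=np.array([np.cos(ph),np.sin(ph),0]); hz=np.array([0,0,-1.]); M=np.c_[hx,np.cross(hz,hx),hz]
H0=np.array([11.5,56.0,18.7])
a=np.radians(by); B=np.array([[np.cos(a),-np.sin(a),0],[np.sin(a),np.cos(a),0],[0,0,1]])
def pose(s,zE,th,dy=0):
    """tool pose for the hatch's far underside edge (74,0,0) at mouth x=75+s, height zE, nose down th deg"""
    Rh=R.from_matrix(B)*R.from_euler('y',th,degrees=True); Rt=Rh*R.from_matrix(M.T)
    E=np.r_[C,0]+B@np.array([75+s,dy,zE]); return E-Rt.apply(H0+M@[74,0,0]),Rt
def now():
    s=ctrl.state(); Rt=R.from_rotvec(s['ee_rot']); E=np.array(s['ee_pos'])+Rt.apply(H0+M@[74,0,0]); m=B.T@(E-np.r_[C,0])
    Rh=R.from_matrix(B.T)*Rt*R.from_matrix(M); e=Rh.as_euler('zyx',degrees=True); k=B.T@(np.array(s['ee_pos'])+Rt.apply(H0+M@[-57,0,0])-np.r_[C,0])
    print('s %.1f dy %.1f zE %.1f'%(m[0]-75,m[1],m[2]),'yaw,pitch,roll',np.round(e,2),'knob pt under',np.round(k,1)); st()
def go(*L): return rows([(*pose(*x[:-1]),x[-1]) for x in L])
E
python3 -c "
from hp import *
now()
print(go((-20,165,15,5),(-20,135,15,3),(-18,118,15,2))[0])"
```

```text
s -62.6 dy -44.3 zE 222.3 yaw,pitch,roll [-0.38 -0.06  0.19] knob pt under [-118.6  -43.4  222.1]
t 19.82 pos [447.9 -10.4 240.8] rot [-2.644 -1.694 -0.005] F [-0.5  2.5 -2.4] gap 7.7
0 {"tx": 0.055, "ty": 0.04, "tz": 0.024, "ax": 0.024, "ay": -0.006, "az": -0.001}
1 {"tx": 0.055, "ty": 0.041, "tz": 0.021, "ax": 0.025, "ay": -0.007}
2 {"tx": 0.055, "ty": 0.042, "tz": 0.019, "ax": 0.024, "ay": -0.006, "az": -0.001}
3 {"tx": 0.055, "ty": 0.043, "tz": 0.015, "ax": 0.024, "ay": -0.006}
4 {"tx": 0.056, "ty": 0.043, "tz": 0.013, "ax": 0.024, "ay": -0.007, "az": -0.001}
0 {"tx": 0.003, "ty": 0.013, "tz": 0.048}
1 {"tx": 0.003, "ty": 0.012, "tz": 0.049}
2 {"tx": 0.003, "ty": 0.013, "tz": 0.048}
3 {"tx": 0.004, "ty": 0.015, "tz": 0.04}
4 {"tx": 0.003, "ty": 0.016, "tz": 0.039}
[508.93139766  22.2853861  170.05090814]
```

Emit:
arm_command(deltas=[{"gripper": 0, "tx": 0.055, "ty": 0.04, "tz": 0.024, "ax": 0.024, "ay": -0.006, "az": -0.001}, {"gripper": 0, "tx": 0.055, "ty": 0.041, "tz": 0.021, "ax": 0.025, "ay": -0.007, "az": 0}, {"gripper": 0, "tx": 0.055, "ty": 0.042, "tz": 0.019, "ax": 0.024, "ay": -0.006, "az": -0.001}, {"gripper": 0, "tx": 0.055, "ty": 0.043, "tz": 0.015, "ax": 0.024, "ay": -0.006, "az": 0}, {"gripper": 0, "tx": 0.056, "ty": 0.043, "tz": 0.013, "ax": 0.024, "ay": -0.007, "az": -0.001}])

```text
t: 20.45
ee_pos: [507.1, 19.3, 215.9]
ee_rot: [-2.479, -1.597, 0.286]
force: [0.2, 0.0, -3.3]
finger_gap: 7.8
```

Emit:
arm_command(deltas=[{"gripper": 0, "tx": 0.003, "ty": 0.013, "tz": 0.048, "ax": 0, "ay": 0, "az": 0}, {"gripper": 0, "tx": 0.003, "ty": 0.012, "tz": 0.049, "ax": 0, "ay": 0, "az": 0}, {"gripper": 0, "tx": 0.003, "ty": 0.013, "tz": 0.048, "ax": 0, "ay": 0, "az": 0}, {"gripper": 0, "tx": 0, "ty": 0, "tz": 0, "ax": 0, "ay": 0, "az": 0}, {"gripper": 0, "tx": 0, "ty": 0, "tz": 0, "ax": 0, "ay": 0, "az": 0}])

```text
t: 21.08
ee_pos: [506.9, 19.1, 185.7]
ee_rot: [-2.48, -1.598, 0.284]
force: [1.1, -0.5, -3.4]
finger_gap: 7.7
```

```bash
python3 v.py w5; python3 -c "
from hp import *
now()
go((-19,122,15,2),(-18,113.3,15,2))"
```

```text
t 21.07 pos [506.9  19.1 185.7] rot [-2.48  -1.598  0.284] F [ 1.1 -0.5 -3.4] gap 7.7
[-0.19  0.26  1.63 -0.    1.51  0.23]
t 21.12 pos [507.1  19.1 185.9] rot [-2.481 -1.598  0.284] F [ 0.  -0.2 -2.9] gap 7.6
44103
plane z at tcp 13.26 normal [ 0.003  0.009 -1.   ] n 43444 rms 0.64
rect tool xy ((14.528961181640625, 51.545230865478516), (156.09341430664062, 112.8692855834961), 74.34495544433594) [[-60.900001525878906, -8.399999618530273], [47.79999923706055, -38.79999923706055], [89.9000015258789, 111.5], [-18.799999237060547, 141.89999389648438]]
s -19.1 dy -3.9 zE 134.0 yaw,pitch,roll [-0.07 14.95 -0.15] knob pt under [-70.7  -3.6 167.8]
t 21.12 pos [507.1  19.1 185.9] rot [-2.481 -1.598  0.284] F [ 0.  -0.2 -2.9] gap 7.6
0 {"tx": 0.011, "ty": 0.006, "tz": 0.029, "ay": 0.001}
1 {"tx": 0.01, "ty": 0.005, "tz": 0.028, "ax": 0.001, "az": -0.001}
2 {"tx": 0.002, "ty": 0.008, "tz": 0.02}
3 {"tx": 0.002, "ty": 0.008, "tz": 0.021}
```

View pics/w5.png

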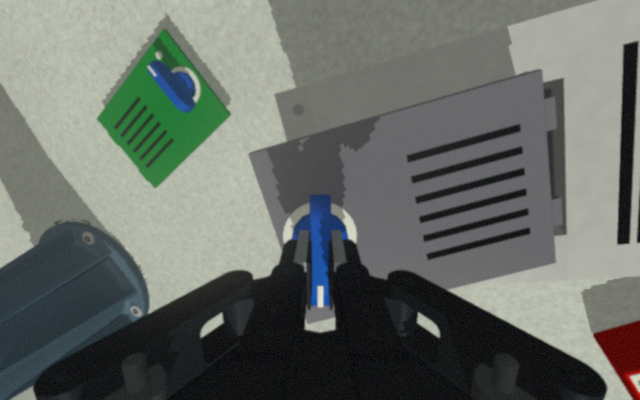

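The held hatch is above the mouth, with its tabs at (550,110) and (557,205) just short of the far edge at x≈563. Static reading: hatch angle 74.3° relative to the jaws, so I'll update the model and continue.

```bash
sed -i 's/radians(76.27)/radians(74.34)/; s/H0=.*/H0=np.array([15.47,54.9,18.3])/' hp.py; python3 -c "
from hp import *
now()
go((-19,128,15,3),(-18,113.5,15,2))"
```

```text
s -19.2 dy 2.7 zE 134.4 yaw,pitch,roll [ 1.86 14.95 -0.15] knob pt under [-70.7  -1.4 168.2]
t 21.12 pos [507.1  19.1 185.9] rot [-2.481 -1.598  0.284] F [ 0.  -0.2 -2.9] gap 7.6
0 {"tx": 0.003, "ty": 0.002, "tz": 0.01, "az": 0.005}
1 {"tx": 0.003, "ty": 0.003, "tz": 0.01, "ay": 0.001, "az": 0.005}
2 {"tx": 0.003, "ty": 0.002, "tz": 0.01, "ax": 0.001, "az": 0.005}
3 {"tx": 0.003, "ty": 0.011, "tz": 0.034}
4 {"tx": 0.003, "ty": 0.012, "tz": 0.035}
```

Emit:
arm_command(deltas=[{"gripper": 0, "tx": 0.003, "ty": 0.002, "tz": 0.01, "ax": 0, "ay": 0, "az": 0.005}, {"gripper": 0, "tx": 0.003, "ty": 0.003, "tz": 0.01, "ax": 0, "ay": 0.001, "az": 0.005}, {"gripper": 0, "tx": 0.003, "ty": 0.002, "tz": 0.01, "ax": 0.001, "ay": 0, "az": 0.005}, {"gripper": 0, "tx": 0, "ty": 0, "tz": 0, "ax": 0, "ay": 0, "az": 0}, {"gripper": 0, "tx": 0, "ty": 0, "tz": 0, "ax": 0, "ay": 0, "az": 0}])

```text
t: 21.75
ee_pos: [507.3, 20.5, 179.1]
ee_rot: [-2.505, -1.558, 0.288]
force: [0.3, -0.4, -2.9]
finger_gap: 8.1
```

```bash
python3 v.py w6; python3 -c "
from hp import *
from m import fit
fit(cloud(dict(np.load('w4.npz',allow_pickle=True)))[0],c0=(572.3,8.4))
now()
go((-18,113.5,15,3))"
```

```text
t 21.75 pos [507.3  20.5 179.1] rot [-2.505 -1.558  0.288] F [ 0.3 -0.4 -2.9] gap 8.1
[-0.19  0.27  1.63 -0.    1.5   0.27]
t 21.8 pos [507.4  20.5 179.1] rot [-2.505 -1.558  0.288] F [ 0.4 -1.8 -3.8] gap 8.0
44060
plane z at tcp 13.13 normal [ 0.003  0.009 -1.   ] n 43423 rms 0.64
rect tool xy ((14.724952697753906, 51.41371536254883), (155.64244079589844, 112.480224609375), 74.28598022460938) [[-60.5, -8.300000190734863], [47.79999923706055, -38.70000076293945], [89.9000015258789, 111.0999984741211], [-18.299999237060547, 141.60000610351562]]
yaw -10.6 slopes [-0.11 -0.2 ] edges [(-1, np.float64(-84.93), 30), (1, np.float64(85.15), 46)] front -100.15591702200858 7 far None 0
yaw -10.75 slopes [ 0.07 -0.05] edges [(-1, np.float64(-85.06), 29), (1, np.float64(85.04), 46)] front -100.18860069799352 7 far None 0
yaw -10.74 slopes [ 0.06 -0.05] edges [(-1, np.float64(-85.04), 29), (1, np.float64(85.05), 46)] front -99.98720669254583 7 far None 0
bay centre [571.99   8.56] yaw -10.74
s -19.2 dy 0.1 zE 127.3 yaw,pitch,roll [3.00e-02 1.51e+01 1.00e-02] knob pt under [-7.070e+01  1.000e-01  1.614e+02]
t 21.8 pos [507.4  20.5 179.1] rot [-2.505 -1.558  0.288] F [ 0.4 -1.8 -3.8] gap 8.0
0 {"tx": 0.002, "ty": 0.008, "tz": 0.022}
1 {"tx": 0.002, "ty": 0.007, "tz": 0.022, "ax": -0.001}
2 {"tx": 0.002, "ty": 0.008, "tz": 0.022}
```

Emit:
arm_command(deltas=[{"gripper": 0, "tx": 0.002, "ty": 0.008, "tz": 0.022, "ax": 0, "ay": 0, "az": 0}, {"gripper": 0, "tx": 0.002, "ty": 0.007, "tz": 0.022, "ax": 0, "ay": 0, "az": 0}, {"gripper": 0, "tx": 0.002, "ty": 0.008, "tz": 0.022, "ax": 0, "ay": 0, "az": 0}, {"gripper": 0, "tx": 0, "ty": 0, "tz": 0, "ax": 0, "ay": 0, "az": 0}, {"gripper": 0, "tx": 0, "ty": 0, "tz": 0, "ax": 0, "ay": 0, "az": 0}])

```text
t: 22.42
ee_pos: [508.6, 20.2, 165.2]
ee_rot: [-2.505, -1.558, 0.288]
force: [0.3, 0.1, -2.8]
finger_gap: 8.0
```

```bash
python3 -c "
from hp import *
now()
go((-8,113,15,3),(-2,111.5,15,2))"
```

```text
s -17.9 dy 0.0 zE 113.5 yaw,pitch,roll [3.000e-02 1.508e+01 1.000e-02] knob pt under [-69.4  -0.  147.5]
t 22.43 pos [508.6  20.2 165.2] rot [-2.505 -1.558  0.288] F [ 0.3  0.1 -2.8] gap 8.0
0 {"tx": 0.004, "ty": 0.016, "tz": -0.003}
1 {"tx": 0.005, "ty": 0.015, "tz": -0.004}
2 {"tx": 0.004, "ty": 0.016, "tz": -0.003, "ax": -0.001}
3 {"tx": 0.004, "ty": 0.015}
4 {"tx": 0.005, "ty": 0.014}
```

Emit:
arm_command(deltas=[{"gripper": 0, "tx": 0.004, "ty": 0.016, "tz": -0.003, "ax": 0, "ay": 0, "az": 0}, {"gripper": 0, "tx": 0.005, "ty": 0.015, "tz": -0.004, "ax": 0, "ay": 0, "az": 0}, {"gripper": 0, "tx": 0.004, "ty": 0.016, "tz": -0.003, "ax": 0, "ay": 0, "az": 0}, {"gripper": 0, "tx": 0.004, "ty": 0.015, "tz": 0, "ax": 0, "ay": 0, "az": 0}, {"gripper": 0, "tx": 0.005, "ty": 0.014, "tz": 0, "ax": 0, "ay": 0, "az": 0}])

```text
t: 23.05
ee_pos: [524.2, 17.4, 162.8]
ee_rot: [-2.505, -1.558, 0.288]
force: [-0.2, -0.6, -3.1]
finger_gap: 8.2
```

```bash
python3 -c "
from hp import *
eyes.capture('side')
now()
go((-1.5,110.8,7,4),(-1,110.2,1,4))"
```

```text
s -1.8 dy 0.2 zE 110.9 yaw,pitch,roll [2.000e-02 1.509e+01 1.000e-02] knob pt under [-5.33e+01  1.00e-01  1.45e+02]
t 23.1 pos [524.4  17.4 162.7] rot [-2.505 -1.558  0.288] F [-0.3  0.5 -2.1] gap 7.7
0 {"ty": -0.001, "tz": 0.023, "ax": -0.016, "ay": 0.005}
1 {"tx": -0.001, "ty": -0.002, "tz": 0.024, "ax": -0.016, "ay": 0.004}
2 {"tx": -0.001, "ty": -0.002, "tz": 0.023, "ax": -0.017, "ay": 0.005}
3 {"tx": -0.001, "ty": -0.004, "tz": 0.023, "ax": -0.016, "ay": 0.004}
4 {"ty": -0.001, "tz": 0.018, "ax": -0.012, "ay": 0.003}
0 {"tx": -0.001, "ty": -0.001, "tz": 0.018, "ax": -0.012, "ay": 0.004}
1 {"ty": -0.002, "tz": 0.018, "ax": -0.012, "ay": 0.003}
2 {"tx": -0.001, "ty": -0.002, "tz": 0.017, "ax": -0.012, "ay": 0.004}
```

Emit:
arm_command(deltas=[{"gripper": 0, "tx": 0, "ty": -0.001, "tz": 0.023, "ax": -0.016, "ay": 0.005, "az": 0}, {"gripper": 0, "tx": -0.001, "ty": -0.002, "tz": 0.024, "ax": -0.016, "ay": 0.004, "az": 0}, {"gripper": 0, "tx": -0.001, "ty": -0.002, "tz": 0.023, "ax": -0.017, "ay": 0.005, "az": 0}, {"gripper": 0, "tx": -0.001, "ty": -0.004, "tz": 0.023, "ax": -0.016, "ay": 0.004, "az": 0}, {"gripper": 0, "tx": 0, "ty": 0, "tz": 0, "ax": 0, "ay": 0, "az": 0}])

```text
t: 23.72
ee_pos: [517.9, 18.6, 145.3]
ee_rot: [-2.595, -1.614, 0.139]
force: [-0.5, -0.6, -2.1]
finger_gap: 8.3
```

```bash
python3 v.py w7; python3 -c "
from hp import *
now()
go((-1,110.2,1,4))"
```

```text
t 23.73 pos [517.9  18.6 145.3] rot [-2.595 -1.614  0.139] F [-0.5 -0.6 -2.1] gap 8.3
[-0.19  0.24  1.73 -0.    1.3   0.27]
t 23.77 pos [518.2  18.5 145.4] rot [-2.595 -1.614  0.139] F [-0.3  0.2 -2.4] gap 7.8
7124
plane z at tcp 12.95 normal [ 0.002 -0.013 -1.   ] n 6637 rms 0.67
rect tool xy ((0.8464431762695312, 2.148540496826172), (53.586116790771484, 112.3473892211914), 73.93466186523438) [[-60.5, -8.100000381469727], [47.400001525878906, -39.099998474121094], [62.20000076293945, 12.399999618530273], [-45.70000076293945, 43.400001525878906]]
s -2.1 dy 0.1 zE 111.2 yaw,pitch,roll [ 0.03  7.03 -0.01] knob pt under [-5.710e+01  1.000e-01  1.273e+02]
t 23.77 pos [518.2  18.5 145.4] rot [-2.595 -1.614  0.139] F [-0.3  0.2 -2.4] gap 7.8
0 {"tz": 0.018, "ax": -0.012, "ay": 0.003}
1 {"tz": 0.019, "ax": -0.012, "ay": 0.004}
2 {"tx": -0.001, "ty": -0.001, "tz": 0.018, "ax": -0.012, "ay": 0.003}
3 {"ty": -0.002, "tz": 0.019, "ax": -0.012, "ay": 0.004}
```

Emit:
arm_command(deltas=[{"gripper": 0, "tx": 0, "ty": 0, "tz": 0.018, "ax": -0.012, "ay": 0.003, "az": 0}, {"gripper": 0, "tx": 0, "ty": 0, "tz": 0.019, "ax": -0.012, "ay": 0.004, "az": 0}, {"gripper": 0, "tx": -0.001, "ty": -0.001, "tz": 0.018, "ax": -0.012, "ay": 0.003, "az": 0}, {"gripper": 0, "tx": 0, "ty": -0.002, "tz": 0.019, "ax": -0.012, "ay": 0.004, "az": 0}, {"gripper": 0, "tx": 0, "ty": 0, "tz": 0, "ax": 0, "ay": 0, "az": 0}])

```text
t: 24.4
ee_pos: [516.7, 18.7, 130.8]
ee_rot: [-2.658, -1.653, 0.017]
force: [-0.0, 0.3, 3.6]
finger_gap: 7.5
```

```bash
python3 -c "
from hp import *
eyes.capture('side')
now()
go((-1,109.5,-0.3,2))"
```

```text
s -0.8 dy 0.1 zE 110.3 yaw,pitch,roll [0.02 0.95 0.05] knob pt under [-56.7   0.  112.5]
t 24.45 pos [516.7  18.7 130.8] rot [-2.658 -1.653  0.018] F [-0.9 -0.1  2.5] gap 7.7
0 {"ty": -0.001, "tz": 0.009, "ax": -0.005, "ay": 0.001}
1 {"tx": -0.001, "ty": -0.002, "tz": 0.009, "ax": -0.005, "ay": 0.001}
```

Emit:
arm_command(deltas=[{"gripper": 0, "tx": 0, "ty": -0.001, "tz": 0.009, "ax": -0.005, "ay": 0.001, "az": 0}, {"gripper": 0, "tx": 0, "ty": 0, "tz": 0.007, "ax": -0.003, "ay": 0.001, "az": 0}, {"gripper": 0, "tx": 0, "ty": 0, "tz": 0, "ax": 0, "ay": 0, "az": 0}, {"gripper": 0, "tx": 0, "ty": 0, "tz": 0, "ax": 0, "ay": 0, "az": 0}, {"gripper": 0, "tx": 0, "ty": 0, "tz": 0, "ax": 0, "ay": 0, "az": 0}])

```text
t: 25.08
ee_pos: [516.6, 18.8, 128.1]
ee_rot: [2.668, 1.659, 0.001]
force: [-5.0, 0.3, 10.5]
finger_gap: 8.1
```

```bash
python3 v.py w8; python3 -c "
from hp import *
now()"
```

```text
t 25.07 pos [516.6  18.8 128.1] rot [2.668e+00 1.659e+00 1.000e-03] F [-5.   0.3 10.5] gap 8.1
[-0.19  0.17  1.84  0.    1.13  0.26]
t 25.12 pos [516.6  18.7 128.1] rot [2.668e+00 1.659e+00 1.000e-03] F [-3.2 -0.3 10.5] gap 8.0
0
s -0.6 dy 0.1 zE 109.9 yaw,pitch,roll [ 0.03 -0.01  0.01] knob pt under [-56.6   0.  109.8]
t 25.12 pos [516.6  18.7 128.1] rot [2.668e+00 1.659e+00 1.000e-03] F [-3.2 -0.3 10.5] gap 8.0v.py:12: RuntimeWarning: Mean of empty slice.
  c=q[k].mean(0); n=svd(q[k]-c,full_matrices=False)[2][2]; n*=-np.sign(n[2]); d=(q-c)@n; k=abs(d)<max(2,np.std(d[k])*1.5)
  ret = um.true_divide(
Traceback (most recent call last):
  File "v.py", line 12, in <module>
    c=q[k].mean(0); n=svd(q[k]-c,full_matrices=False)[2][2]; n*=-np.sign(n[2]); d=(q-c)@n; k=abs(d)<max(2,np.std(d[k])*1.5)
                      ~~~~~~~~~~~~~~~~~~~~~~~~~~~~~~~~~~^^^
IndexError: index 2 is out of bounds for axis 0 with size 0
```

```bash
cat > pl.py <<'E'
from hp import *
p=dict(np.load('w4.npz',allow_pickle=True)); P,_=cloud(p); q=(P-np.r_[C,0])@B
m=(abs(q[:,1])<54)&(q[:,0]>-80)&(q[:,0]<72)&(abs(q[:,2]-113)<9)
Q=q[m]; A=np.c_[Q[:,:2],np.ones(len(Q))]
for _ in range(4):
    k=np.linalg.lstsq(A,Q[:,2],rcond=None)[0]; d=Q[:,2]-A@k; g=abs(d)<2; A,Q=A[g],Q[g]
print(len(Q),'plate top at knob',round(k@[-57,0,1],2),'far',round(k@[74,0,1],2),'side slope mm/100',round(k[1]*100,2))
m=(abs(abs(q[:,1])-75)<8)&(abs(q[:,2]-110)<4); print('sheet',np.median(q[m][:,2]))
E
python3 pl.py
```

```text
41475 plate top at knob 115.19 far 115.47 side slope mm/100 -0.07
sheet 110.07252116558405
```

The hatch is flush (plate top 115.2 at the knob, 115.5 at the far edge) with about 13 N pressing. Turning the knob clockwise.

Emit:
arm_command(deltas=[{"gripper": 0, "tx": 0, "ty": 0, "tz": 0.002, "ax": 0, "ay": 0, "az": 0.03}, {"gripper": 0, "tx": 0, "ty": 0, "tz": 0, "ax": 0, "ay": 0, "az": 0.06}, {"gripper": 0, "tx": 0, "ty": 0, "tz": 0, "ax": 0, "ay": 0, "az": 0.06}, {"gripper": 0, "tx": 0, "ty": 0, "tz": 0, "ax": 0, "ay": 0, "az": 0.06}, {"gripper": 0, "tx": 0, "ty": 0, "tz": 0, "ax": 0, "ay": 0, "az": 0.06}])

```text
t: 25.75
ee_pos: [516.4, 18.8, 128.1]
ee_rot: [-3.026, -0.843, -0.0]
force: [-6.2, 0.4, 13.6]
finger_gap: 8.1
```

Emit:
arm_command(deltas=[{"gripper": 0, "tx": 0, "ty": 0, "tz": 0, "ax": 0, "ay": 0, "az": 0.06}, {"gripper": 0, "tx": 0, "ty": 0, "tz": 0, "ax": 0, "ay": 0, "az": 0.06}, {"gripper": 0, "tx": 0, "ty": 0, "tz": 0, "ax": 0, "ay": 0, "az": 0.06}, {"gripper": 0, "tx": 0, "ty": 0, "tz": 0, "ax": 0, "ay": 0, "az": 0.06}, {"gripper": 0, "tx": 0, "ty": 0, "tz": 0, "ax": 0, "ay": 0, "az": 0.06}])

```text
t: 26.38
ee_pos: [516.3, 19.1, 128.1]
ee_rot: [-3.138, 0.133, 0.0]
force: [-6.6, 2.1, 14.2]
finger_gap: 7.9
```

```bash
python3 -c "
from hp import *
p=eyes.capture('wrist'); np.savez('w4.npz',**p); s=st(); print(np.round(s['wrist_torque'],2),np.round(s['qpos'],2))
y=R.from_rotvec(s['ee_rot']).as_matrix()[:,1]; print('knob deg',-10.6-np.degrees(np.arctan2(y[1],y[0])))
P,_=cloud(p); q=(P-np.r_[C,0])@B; m=(np.hypot(q[:,0]+57,q[:,1])<40)&(q[:,2]>130)&(q[:,2]<150); print(m.sum(),cv2.minAreaRect(q[m][:,:2].astype(np.float32)))
"; python3 pl.py
```

```text
t 26.43 pos [516.3  19.2 128.1] rot [-3.138e+00  1.410e-01  1.000e-03] F [-5.8  0.8 14.7] gap 7.8
[ 0.24  1.02 -0.02] [-0.19  0.17  1.84  0.    1.13  1.47]
knob deg 84.55372773859429
2889 ((-54.67217254638672, -1.7532730102539062), (57.31890106201172, 32.79353332519531), 25.90951919555664)
51682 plate top at knob 115.11 far 115.31 side slope mm/100 0.01
sheet 110.08582905227956
```

Emit:
arm_command(deltas=[{"gripper": 0, "tx": 0, "ty": 0, "tz": 0, "ax": 0, "ay": 0, "az": 0.033}, {"gripper": 0, "tx": 0, "ty": 0, "tz": 0, "ax": 0, "ay": 0, "az": 0.03}, {"gripper": 0, "tx": 0, "ty": 0, "tz": 0, "ax": 0, "ay": 0, "az": 0}, {"gripper": 0, "tx": 0, "ty": 0, "tz": 0, "ax": 0, "ay": 0, "az": 0}, {"gripper": 0, "tx": 0, "ty": 0, "tz": 0, "ax": 0, "ay": 0, "az": 0}])

```text
t: 27.05
ee_pos: [516.4, 19.2, 128.1]
ee_rot: [-3.123, 0.333, 0.0]
force: [-5.9, 1.5, 14.3]
finger_gap: 7.8
```

```bash
python3 -c "
from hp import *
s=st(); print(np.round(s['wrist_torque'],2))
y=R.from_rotvec(s['ee_rot']).as_matrix()[:,1]; print('knob deg',-10.6-np.degrees(np.arctan2(y[1],y[0])))"
```

```text
t 27.05 pos [516.4  19.2 128.1] rot [-3.123  0.333  0.   ] F [-5.9  1.5 14.3] gap 7.8
[ 0.31  1.05 -0.08]
knob deg 91.584853961756
```

Knob at 91.6°. Now release, retreat upward and look.

Emit:
arm_command(deltas=[{"gripper": 30, "tx": 0, "ty": 0, "tz": 0, "ax": 0, "ay": 0, "az": 0}, {"gripper": 30, "tx": 0, "ty": 0, "tz": 0, "ax": 0, "ay": 0, "az": 0}, {"gripper": 40, "tx": 0, "ty": 0, "tz": 0, "ax": 0, "ay": 0, "az": 0}, {"gripper": 40, "tx": 0, "ty": 0, "tz": -0.1, "ax": 0, "ay": 0, "az": 0}, {"gripper": 40, "tx": 0, "ty": 0, "tz": -0.25, "ax": 0, "ay": 0, "az": 0}])

```text
t: 27.68
ee_pos: [514.1, 19.2, 194.7]
ee_rot: [-3.123, 0.334, 0.011]
force: [0.9, -0.7, 0.6]
finger_gap: 39.7
```

Emit:
arm_command(deltas=[{"gripper": 40, "tx": 0, "ty": 0, "tz": -0.25, "ax": 0, "ay": 0, "az": 0}, {"gripper": 40, "tx": 0, "ty": 0, "tz": -0.1, "ax": 0, "ay": 0, "az": 0}, {"gripper": 40, "tx": 0, "ty": 0, "tz": 0, "ax": 0, "ay": 0, "az": 0}, {"gripper": 40, "tx": 0, "ty": 0, "tz": 0, "ax": 0, "ay": 0, "az": 0}, {"gripper": 40, "tx": 0, "ty": 0, "tz": 0, "ax": 0, "ay": 0, "az": 0}])

```text
t: 28.3
ee_pos: [515.4, 18.9, 265.0]
ee_rot: [-3.123, 0.334, 0.005]
force: [0.4, -0.4, -0.2]
finger_gap: 40.0
```

```bash
python3 -c "
from hp import *
p=eyes.capture('wrist'); np.savez('w4.npz',**p); st(); cv2.imwrite('pics/w9.png',p['image'])
P,_=cloud(p); q=(P-np.r_[C,0])@B; m=(np.hypot(q[:,0]+57,q[:,1])<40)&(q[:,2]>138)&(q[:,2]<150); print(m.sum(),cv2.minAreaRect(q[m][:,:2].astype(np.float32)))
m=(q[:,2]>113)&(q[:,2]<118)&(abs(q[:,0])<95)&(abs(q[:,1])<70); print('plate',cv2.minAreaRect(q[m][:,:2].astype(np.float32)))
"; python3 pl.py
```

```text
t 28.35 pos [515.6  18.9 265.2] rot [-3.123  0.334  0.005] F [-0.4 -0.3  0.3] gap 40.4
670 ((-55.663490295410156, 0.2591390609741211), (9.577542304992676, 58.25812911987305), 88.59086608886719)
plate ((-2.8264007568359375, 0.23749160766601562), (155.99114990234375, 112.24095153808594), 0.14622089266777039)
16956 plate top at knob 117.16 far 117.06 side slope mm/100 0.0
sheet 110.08299696217654
```

View pics/w9.png

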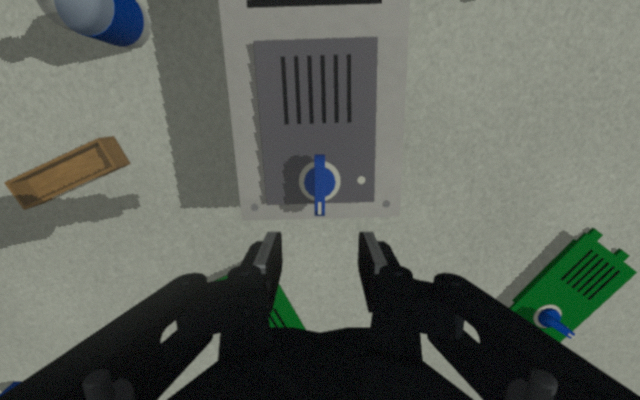

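The wrist view shows the hatch square over the bay. The wing at (320,185) runs along the unit, with its pointer (320,210) toward the near edge. A quick bystander check, then I'll hand in.

```bash
python3 -c "
from h import *
p=eyes.capture('top'); P,_=cloud(p)
for n,c,r,a,b in [('rack',(696,-276),90,40,60),('bottle',(695,190),60,40,160)]:
    m=(np.hypot(P[:,0]-c[0],P[:,1]-c[1])<r)&(P[:,2]>a)&(P[:,2]<b); print(n,m.sum(),np.round(P[m].mean(0),1))
st(); print(ctrl.sign_off())"
```

```text
rack 1271 [ 719.6 -293.2   53.3]
bottle 23 [705.7 212.1  47.7]
t 28.4 pos [515.7  18.9 265.5] rot [-3.123  0.334  0.004] F [ 0.3  0.3 -0.3] gap 39.7
the job is handed in; nothing more can be done
None
```

The job is handed in at 28.4 s. The filter is seated, the hatch is shut and latched, and the gripper was clear above it.

**What I did**
- I lifted the cartridge from its carton and laid it flat on the bench with the rib up. The wrist came near a singularity at about 42° of tilt, so I eased it down the rest of the way on the lower finger, then let go.
- Gripping the rib, I set it in the bay: face level at z 98.2 mm, within about 0.6 mm of centre.
- I hooked the grey hatch's tabs while it was nose-down 15°. I then pressed the knob end flush with about 13 N and turned the knob clockwise to 91.6°, as read from the tool.

**Last checks**
- **Knob:** after release the wing measured about 91.4°, with the pointer at the near edge.
- **Hatch:** it sits square and level over the bay. It rose about 2 mm on the spring when released (plate top at 117.1 mm). That matches the 2 mm of play under the tabs, so I take both ends to be held. The hidden tongue itself could not be seen.
- **Tip rack:** it had not moved, to within half a millimetre.
- **Gel bottle:** the last check disagreed. The top camera found only 23 points on the bottle against 631 at the start, probably because the arm was in the way. The last wrist picture showed it standing beside the unit, and I never moved close to it.

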